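# Snap a pressure gauge onto a tilted test nipple and hold it

## Robot

A 6-joint arm with a two-finger parallel gripper is mounted at the origin on the work surface. World frame = base frame: x ahead of the robot, y to its left, z up, the work surface at z = 0. Lengths are in m, angles in rad, forces in N, time in s.
With the tool pointing down it reaches from about 0.425 to 0.95 m from the base axis. Payload 3.5 kg.
Tool frame: the origin (TCP) lies between the finger pads; the fingertips stand 11 mm ahead of it and the grasp point (between the pads) lies 8 mm behind it (ctrl.tcp_to_tips is the distance from the TCP to the fingertips, in m); z points along the fingers, y is the direction in which the jaws open and shut (so a half turn about z gives the same grasp; the last joint's range is limited). The gripper opens to 85 mm and grips with 20 to 120 N. Pads are 22 mm wide; open, the fingers measure 114 mm over their backs; the gripper's body (76 mm by 85 mm) begins 54 mm behind the grasp point. The pads swing forward as they close: fully open they stand 13 mm farther back than shut.
Start: joints at [1.198, 0.286, 1.577, -0, 1.279, -0.15], TCP at [0.149, 0.658, 0.242] pointing down, gripper open.
Joint ranges: [-2.77, 2.77], [-0.9, 2.22], [0.21, 2.48], [-1.53, 4.67], [0.24, 2.81], [-2.84, 2.84]. Speed limits (rad/s): [2.79, 2.79, 3.14, 3.14, 3.14, 3.14].

## Interface

Orientations are given as a unit quaternion [x, y, z, w].
In Python, from plant import monitor, vision, workorder, ctrl gives the robot as it stands.
- The arm moves only by the tool jog_arm, never from a script. Its argument "series" is a list of rows, each a list of 4 numbers: the shift along the tool's x, y, z in m, then the turn about the tool's z in rad. In form: [[tx, ty, tz, spin], ...]. A call has exactly 8 rows; each row shifts and turns the pose as measured when the row begins, along the tool's axes as they then stand; what a row does not reach is not made up. A row lasts 1/12 s, in which the tool goes at most 41.7 mm and 7.16 degrees, less where a joint would pass 70% of its speed; a pose out of reach is approached as far as the arm can. A call is refused whole if a number of a shift passes 0.0417 or a number of a turn 0.125, either way. A call with a gripper value outside its range is refused whole. "grip" is the finger opening in m, from 0 to 0.0854, set as the call begins (left out, the last holds). The fingers move at their own pace and stop on an object; "grip_force" is the grip in N (left out, the last holds). Time passes only in rows, so rows that do not move let the fingers close, or fill a call up. It gives the time, the measured TCP pose, the force and the opening at its end, in the units of the state.
- monitor.get_state(): the state, without advancing time (a new reading comes with each control period).
- vision.read_camera(name): name is "scene" or "top"; returns the picture (420x560x3 uint8, red, green, blue); there is no depth.
- vision.get_calibration(name): a dict with "vfov" (degrees; the focal length in pixels is half the picture's height over the tangent of half this angle, whatever the lens; pixels are square), "cx", "cy" (the principal point, pixels), "R" (3x3) and "t" (3): a world point X has camera coordinates R X + t. Camera axes: x right, y down, z forward; pixel columns grow to the right and rows downward; lengths in m; the calibration is good to about 2 mm. A picture is of the moment at which its call begins. get_calibration takes no time and is no camera call.
- workorder.sign_off(): hands the job in, once; it reports no verdict.
The state is a dict: "time": time; "qpos": joint angles; "dq": joint speeds; "joint_efforts": joint torques, N m; "eef_pos": TCP position; "tcp_rot": TCP orientation; "contact_force": force on the tool from outside, world axes, zero at the start; "wrist_torque": the same for the moment, N m; "opening": opening from 0.0 (shut) to 1.0 (fully open).
Only numpy, scipy, OpenCV 4.12 (cv2) and the standard library are available. Lean on these libraries where they do the work, as an engineer would, in place of code of your own. Each camera call takes 0.05 s, during which the arm holds its last target.

## Task

Take the dust cap off the tilted test nipple of the gas manifold and leave it inside the steel tray. Then take the hand pressure gauge out of its stand, push its coupler squarely onto the nipple until it snaps over the bumps and the spring collar is pressed fully down, and keep holding it there against the spring: finish with the gauge still gripped and pressed home. Leave everything else on the bench where it stands.

Things in the scene. Friction and masses are not known exactly. Their poses are not given: they have to be found in the camera images.
- block: Fixed aluminium manifold block, footprint 110 mm (x) by 120 mm (y), 30 mm high, with a sloping raised pad (70 mm wide, up to 75 mm high) that carries the tilted nipple. Origin: underside near its middle, on the table; its own z is up. The nipple leans 0.44 rad from vertical towards the block's own -x side.
- nipple_base (a point): Foot of the steel nipple on the sloping pad; own z is the nipple's axis, outward. Along z: fixed flange 42 mm wide to 3 mm; spring collar 42 mm wide, top at 11 mm free, 3 mm pressed; stem 14 mm diameter to 28 mm, tapering to 8 mm at its tip at 34 mm. Two spring bumps on its +y and -y sides, 21 mm across at 14 mm, give inward and spring out (the snap) once the coupler's lip is past.
- collar (a joint): Spring collar of the nipple: 0 free, 0.008 m pressed down to its flange; 2.7 N to start it, 10 N fully pressed. Before that the bumps resist with a peak of about 8 to 15 N as the coupler's lip passes them (mouth 16 to 12 mm from the nipple's foot), then let it snap in, after which the collar is met. Not held, the spring pushes a snapped coupler back (collar under 0.005 m).
- cap: Loose black dust cap over the nipple, mouth on the collar, a loose fit (it may lean slightly): a cup 34 mm outside diameter, 31 mm high, bore 26 mm and 26 mm deep, with a round knob on top. Origin: centre of its mouth; own z runs along its axis to the knob. 30 g. It comes off along the nipple's axis.
- cap_knob (a point): Middle of the cap's round grip knob (18 mm diameter, 21 mm long): on the cap's axis, 42 mm above the cap's mouth. The knob's top lies 10 mm beyond, the shoulder of the cap 11 mm below. Axes as the cap.
- tray: Fixed open steel tray, 130 x 130 mm, rim 25 mm high, wall and floor 4 mm thick. Origin: centre of its underside, on the table.
- gauge_body (a point): Centre of the hand gauge's square grey housing, 44 x 44 mm and 34 mm high along its own z (own x and y are square to its flat sides). Below it along -z is a round steel coupler barrel, 30 mm diameter, 40 mm long, whose open mouth is 57 mm below this centre. About 220 g. Loose; stands upright at the start, coupler down, in the stand.
- gauge_mouth (a point): Centre of the open mouth of the gauge's coupler; own z runs into the coupler, towards the housing. Bore 16.4 mm diameter (a lip 4 mm long at the mouth, then a wider groove, then a guide bore from 20 mm), 38 mm deep. Fully home, the mouth rests on the pressed collar, 3 mm from the nipple's foot along its axis; turning about the axis does not matter.
- stand: Fixed white block 72 x 72 mm, 30 mm high, with a round hole 34 mm wide and 22 mm deep in its top, holding the gauge's coupler loosely (its housing bottom is 18 mm above the block). Origin: centre of its underside, on the table.
- dish: Bystander: pale covered culture dish, 90 mm wide, 15 mm high; origin at its underside. To be left alone.
- pen: Bystander: white marker pen lying flat, 130 x 11 x 11 mm; origin at its underside. To be left alone.
- tipbox: Bystander: white pipette-tip box, 87 x 122 x 63 mm; origin at its underside. To be left alone.
- bottle: Bystander: glass reagent bottle, 64 mm wide, 150 mm high; origin at its underside. To be left alone.
- beaker: Bystander: small open glass beaker, 72 mm wide, 90 mm high; origin at its underside. To be left alone.
- jar: Bystander: amber jar, 60 mm wide, 70 mm high; origin at its underside. To be left alone.
- rack: Bystander: white block of capped tubes, 70 x 160 mm, 106 mm high; origin at its underside. To be left alone.

How it is judged:
On the way, in this order (a step that is already met when the one before it is completed fails the run):
1. the dust cap is off the nipple and lies released in the tray (x of cap_knob in the frame of tray between -0.061 and 0.061 m and y of cap_knob in the frame of tray between -0.061 and 0.061 m and z of cap_knob in the frame of tray below 0.06 m and contact force between the fingers and cap below 0.05 N and linear speed of cap below 0.05 m/s), for 0.3 s.
2. the gauge's coupler is squarely on the nipple and has snapped past the bumps (x of gauge_mouth in the frame of nipple_base between -0.003 and 0.003 m and y of gauge_mouth in the frame of nipple_base between -0.003 and 0.003 m and angle between the z axis of gauge_body and the z axis of nipple_base, either way round below 0.1 rad and z of gauge_mouth in the frame of nipple_base below 0.0065 m), for 0.2 s.
At the end, for the whole second after the job is handed in: Gauge coupler on the nipple within 3 mm of its axis and 0.1 rad of square, mouth under 5.5 mm from the nipple's foot, collar pressed more than 6 of 8 mm, gauge pushing on the block with over 4 N and still gripped; cap released and at rest inside the tray (all of step 1 and x of gauge_mouth in the frame of nipple_base between -0.003 and 0.003 m and y of gauge_mouth in the frame of nipple_base between -0.003 and 0.003 m and angle between the z axis of gauge_body and the z axis of nipple_base, either way round below 0.1 rad and z of gauge_mouth in the frame of nipple_base below 0.0055 m and value of joint collar above 0.006 m and contact force between gauge and block above 4 N and contact force between the fingers and gauge above 2 N); the arm keeps its last pose, push and grip.
It fails at once if a bystander is shoved more than 40 mm or knocked over (distance of any of dish, pen, tipbox, bottle, beaker, jar, rack from where it was at the start of the episode above 0.04 m or angle between any of dish, tipbox, bottle, beaker, jar, rack's own z axis and vertical above 0.7 rad).
It also fails if it takes over 64 s, if anything falls off the work surface, if the arm or the gripper's body presses on something with over 40 N, if the wrist force passes 120 N, or if a joint passes its speed limit or range.

## Working session

There is one attempt and no reset: what is moved stays moved. The work goes in short steps, Python scripts to look and compute and a tool call to move; the robot and the scene stay as the last step left them, time stands still between calls to the robot, and variables do not carry over. Pictures are saved under pics/ and viewed, and the job is handed in when it is done.

Besides the shell and the picture viewer there is one more tool, called after ">>>" by a JSON object that holds its "fn" and its "kwargs". jog_arm: Moves the arm, as the interface text tells. Its arguments: {"type":"object","properties":{"series":{"type":"array","items":{"type":"array","items":{"type":"number"}}},"grip":{"type":"number"},"grip_force":{"type":"number"}},"required":["series"]}

```bash
ls -la; mkdir -p pics
python3 - <<'E'
from plant import monitor, vision, workorder, ctrl
import cv2, numpy as np
print(monitor.get_state()); print(dir(ctrl), dir(vision), dir(monitor))
print(ctrl.tcp_to_tips)
for n in("scene","top"):
    c=vision.get_calibration(n); print(n,c)
    im=vision.read_camera(n); cv2.imwrite(f"pics/{n}0.png",im[...,::-1])
E
```

```text
total 12
drwxr-xr-x  3 agent agent 4096 Dec  6 16:21 .
drwxr-xr-x 23 root  root  4096 Dec  6 16:21 ..
drwxr-xr-x  2 agent agent 4096 Dec  6 16:21 pics
{'time': 0.0, 'qpos': array([ 1.19800230e+00,  2.87193696e-01,  1.57816030e+00,  1.33370837e-05,
        1.27858607e+00, -1.50001540e-01]), 'dq': array([-0.00028183,  0.00128508, -0.00099629, -0.00129905, -0.00011342,
       -0.00059763]), 'joint_efforts': array([-2.48171301e-05, -4.05968320e+01, -2.92633152e+01, -2.37522509e-04,
        5.81684566e-03, -8.35865904e-06]), 'eef_pos': array([0.14888447, 0.65773931, 0.24093749]), 'tcp_rot': array([ 1.11167840e-01,  9.93800953e-01, -1.13218475e-03, -3.09488785e-04]), 'contact_force': array([-0.64813684, -0.23904121,  0.2509893 ]), 'wrist_torque': array([-0.00868748,  0.01793009,  0.01944074]), 'opening': 0.9937568123172712}
['Unreachable', '__class__', '__delattr__', '__dict__', '__dir__', '__doc__', '__eq__', '__format__', '__ge__', '__getattribute__', '__getstate__', '__gt__', '__hash__', '__init__', '__init_subclass__', '__le__', '__lt__', '__module__', '__ne__', '__new__', '__reduce__'
[... 768 characters left out ...]
__', '__reduce_ex__', '__repr__', '__setattr__', '__sizeof__', '__str__', '__subclasshook__', '__weakref__', 'get_state']
0.011
scene {'vfov': 48.301402106481795, 'cx': 266.01753829352776, 'cy': 214.60684833068, 'R': array([[ 0.86094929,  0.50868117,  0.0031286 ],
       [ 0.42803416, -0.72110251, -0.54479164],
       [-0.27486921,  0.47037712, -0.83856561]]), 't': array([-0.50858556, -0.20211793,  1.83367035])}
top {'vfov': 51.978602247795564, 'cx': 279.2380050119209, 'cy': 201.95310164878737, 'R': array([[-0.01602587, -0.99983307, -0.00877471],
       [-0.99626769,  0.01671192, -0.08468416],
       [ 0.08481667,  0.00738483, -0.99636921]]), 't': array([0.02273695, 0.56821729, 1.50218014])}
```

View pics/scene0.png

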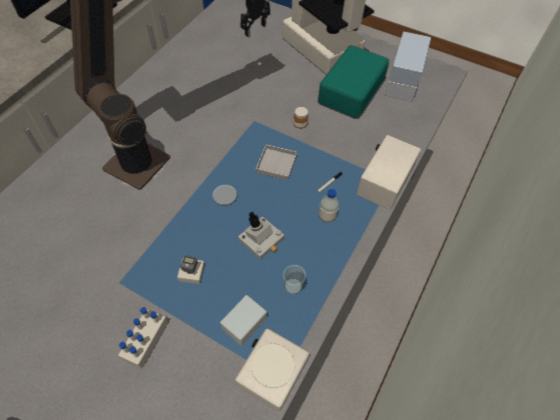

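View pics/top0.png

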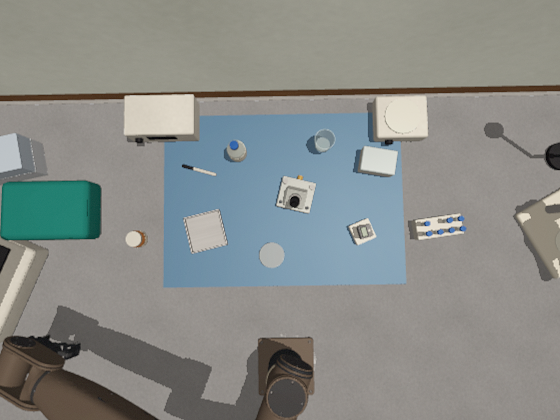

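```bash
cat > h.py <<'E'
import numpy as np, cv2
from scipy.spatial.transform import Rotation as Rot
def cal(n):
    from plant import vision
    c=vision.get_calibration(n); f=210/np.tan(np.radians(c['vfov'])/2)
    return f,c['cx'],c['cy'],np.array(c['R']),np.array(c['t'])
def proj(n,X):
    f,cx,cy,R,t=cal(n); p=R@np.asarray(X,float)+t
    return np.array([cx+f*p[0]/p[2],cy+f*p[1]/p[2]])
def ray(n,uv):
    f,cx,cy,R,t=cal(n); d=R.T@np.array([(uv[0]-cx)/f,(uv[1]-cy)/f,1]); o=-R.T@t
    return o,d/np.linalg.norm(d)
def plane(n,uv,z):
    o,d=ray(n,uv); return o+d*(z-o[2])/d[2]
def tri(uvs,uvt):
    A=[];b=[]
    M=np.zeros((3,3));v=np.zeros(3);L=[]
    for n,uv in(("scene",uvs),("top",uvt)):
        o,d=ray(n,uv);P=np.eye(3)-np.outer(d,d);M+=P;v+=P@o;L.append((o,P))
    X=np.linalg.solve(M,v)
    return X,[np.linalg.norm(P@(X-o)) for o,P in L]
def crop(im,x0,y0,w,h,s,fn):
    c=cv2.resize(im[y0:y0+h,x0:x0+w],None,fx=s,fy=s,interpolation=cv2.INTER_CUBIC)
    cv2.imwrite(fn,c)
E
python3 - <<'E'
from h import *
s=cv2.imread('pics/scene0.png');t=cv2.imread('pics/top0.png')
crop(t,265,165,65,60,10,'pics/t_blk.png')
crop(s,225,195,75,70,10,'pics/s_blk.png')
crop(s,165,245,55,50,8,'pics/s_g.png');crop(t,340,210,50,45,8,'pics/t_g.png')
for P in([0,0,0],[.149,.658,.241]): print(proj('scene',P),proj('top',P))
E
```

```text
[136.11670264 162.98271665] [285.75809453 364.89613831]
[254.96577594  31.19399073] [ 63.8945184  340.10328411]
```

View pics/t_blk.png

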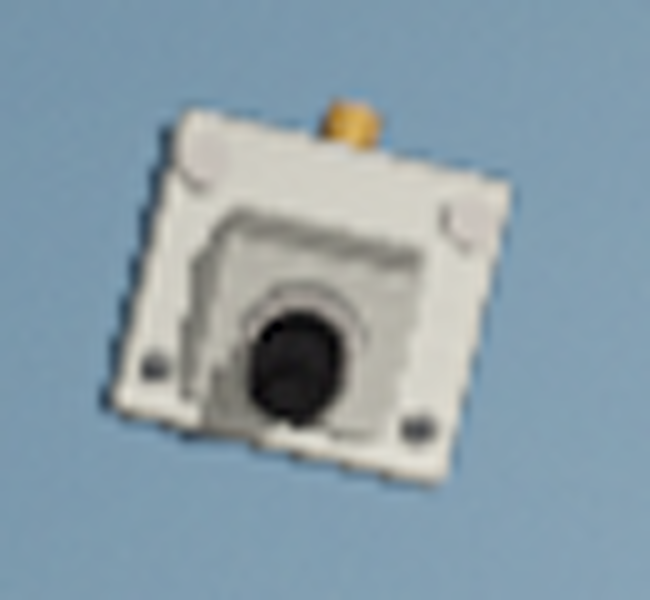

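View pics/s_blk.png

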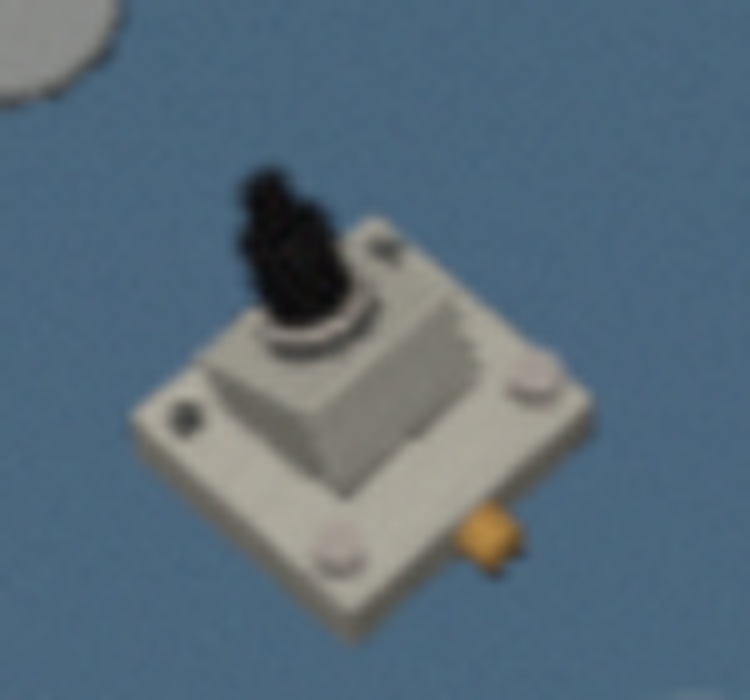

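View pics/s_g.png

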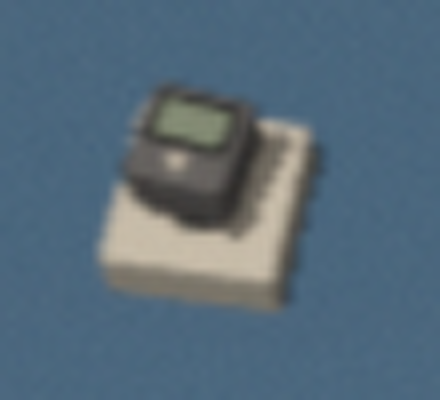

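View pics/t_g.png

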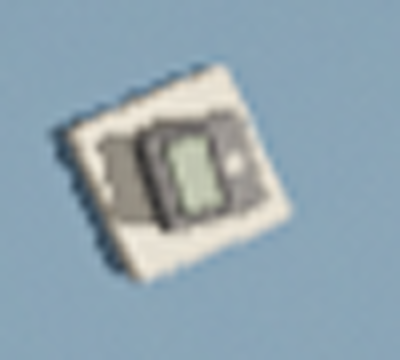

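Run:
```python
from h import *
s=cv2.imread('pics/scene0.png');t=cv2.imread('pics/top0.png')
def enh(im,x0,y0,w,h,sc,fn):
    c=cv2.resize(im[y0:y0+h,x0:x0+w],None,fx=sc,fy=sc,interpolation=cv2.INTER_CUBIC)
    c=np.clip((c/255.)**0.4*255,0,255).astype(np.uint8); return c
a=enh(t,280,185,30,30,20,'');b=enh(s,243,208,24,30,20,'')
cv2.imwrite('pics/cap_e.png',np.hstack([a[:600,:],np.zeros((600,0,3),np.uint8)])[:600])
cv2.imwrite('pics/cap_s.png',b[:600])
```

```text
(no output)
```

View pics/cap_e.png

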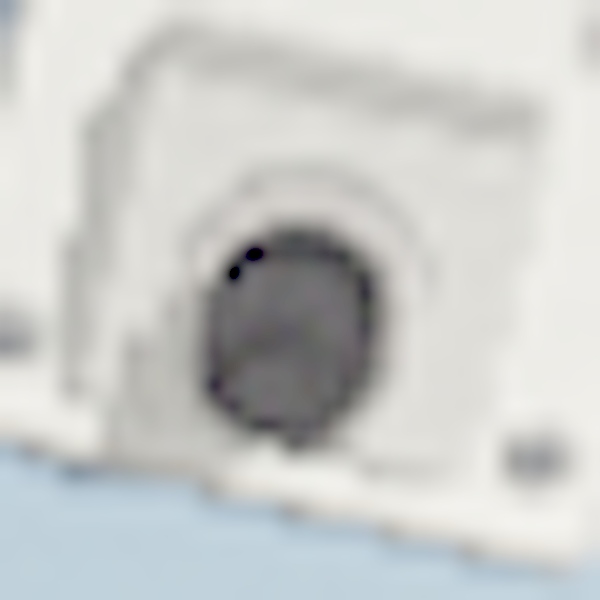

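View pics/cap_s.png

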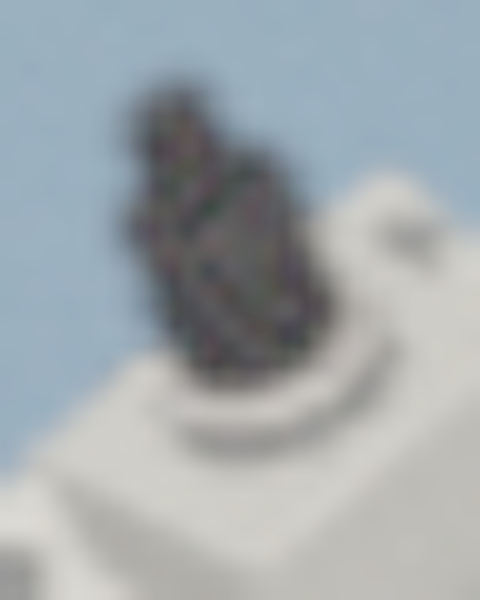

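```bash
cat >> h.py <<'E'
def uvc(p,off,s): return (np.array(p)+.5)/s-.5+np.array(off)
E
python3 - <<'E'
from h import *
for n in('scene','top'):
    o,d=ray(n,(280,210)); print(n,o,cal(n)[0])
# block corners, top face z=.03
t=[uvc(p,(265,165),10) for p in((183,106),(512,184),(441,487),(112,402))]
s=[uvc(p,(225,195),10) for p in((352,612),(594,398),(375,216),(132,412))]
T=np.array([plane('top',p,.03) for p in t]);S=np.array([plane('scene',p,.03) for p in s])
print(T.round(4));print(S.round(4))
for P in(T,S):
    print('len',[np.linalg.norm(P[i]-P[(i+1)%4]).round(4) for i in range(4)],'c',P.mean(0).round(4))
    e=[(P[i]-P[j])[:2] for i,j in((0,3),(1,2))]; print('xyaw',[np.arctan2(v[1],v[0]).round(3) for v in e])
    e=[(P[i]-P[j])[:2] for i,j in((0,1),(3,2))]; print('yyaw-90',[(np.arctan2(v[1],v[0])-np.pi/2).round(3) for v in e])
E
```

```text
scene [ 1.02839927 -0.74955642  1.42913191] 468.3485543309282
top [0.43905099 0.00214381 1.54504455] 430.76794160607704
[[ 0.6632 -0.001   0.03  ]
 [ 0.6334 -0.117   0.03  ]
 [ 0.5264 -0.0895  0.03  ]
 [ 0.5583  0.0258  0.03  ]]
[[ 0.6357 -0.1179  0.03  ]
 [ 0.6648 -0.0033  0.03  ]
 [ 0.561   0.0224  0.03  ]
 [ 0.5301 -0.0898  0.03  ]]
len [np.float64(0.1198), np.float64(0.1105), np.float64(0.1197), np.float64(0.1083)] c [ 0.5953 -0.0454  0.03  ]
xyaw [np.float64(-0.25), np.float64(-0.251)]
yyaw-90 [np.float64(-0.252), np.float64(-0.27)]
len [np.float64(0.1182), np.float64(0.107), np.float64(0.1164), np.float64(0.1093)] c [ 0.5979 -0.0471  0.03  ]
xyaw [np.float64(-0.26), np.float64(-0.243)]
yyaw-90 [np.float64(-3.39), np.float64(-3.411)]
```

```bash
cat >> h.py <<'E'
YAW=-0.253
n_ax=np.array([-np.sin(.44)*np.cos(YAW),-np.sin(.44)*np.sin(YAW),np.cos(.44)])
yb=np.array([-np.sin(YAW),np.cos(YAW),0]); xb=np.cross(yb,n_ax)
def circ(c,r,n=24):
    a=np.linspace(0,2*np.pi,n,endpoint=False); return [c+r*(np.cos(k)*xb+np.sin(k)*yb) for k in a]
E
python3 - <<'E'
from h import *
us=uvc((178,125),(243,208),20)
o,d=ray('scene',us)
for z in np.arange(.10,.17,.01):
    K=o+d*(z-o[2])/d[2]; 
    B=K-n_ax*(.042+.011)
    q=B+n_ax*.011
    out=[]
    for (h,r) in((.011,.021),(.011+.031,.017),(.011+.052,.009)):
        uv=np.array([proj('top',p) for p in circ(B+n_ax*h,r)]); uv=(uv-[280,185]+.5)*20-.5
        out+= [uv.min(0).round(),uv.max(0).round()]
    lb=[ (B-np.array([.5965,-.046,0]))@np.array([np.cos(YAW),np.sin(YAW),0]),(B-np.array([.5965,-.046,0]))@yb,B[2]]
    print(round(z,3),K.round(4),np.round(lb,4),*out)
E
```

```text
0.1 [ 0.5485 -0.0263  0.1   ] [-0.0288  0.007   0.052 ] [128. 226.] [370. 455.] [134. 308.] [334. 497.] [170. 395.] [277. 496.]
0.11 [ 0.5521 -0.0318  0.11  ] [-0.024   0.0027  0.062 ] [159. 199.] [403. 430.] [166. 281.] [368. 471.] [203. 368.] [311. 470.]
0.12 [ 0.5557 -0.0372  0.12  ] [-0.0191 -0.0017  0.072 ] [191. 171.] [437. 404.] [199. 253.] [402. 444.] [237. 340.] [346. 443.]
0.13 [ 0.5593 -0.0427  0.13  ] [-0.0142 -0.0061  0.082 ] [224. 143.] [471. 377.] [233. 225.] [437. 418.] [271. 313.] [380. 416.]
0.14 [ 0.563  -0.0481  0.14  ] [-0.0094 -0.0104  0.092 ] [257. 115.] [506. 351.] [266. 196.] [472. 391.] [305. 284.] [416. 389.]
0.15 [ 0.5666 -0.0536  0.15  ] [-0.0045 -0.0148  0.102 ] [290.  86.] [541. 324.] [300. 167.] [508. 364.] [340. 256.] [451. 361.]
0.16 [ 0.5702 -0.059   0.16  ] [ 0.0003 -0.0192  0.112 ] [324.  56.] [577. 296.] [335. 138.] [544. 336.] [375. 227.] [488. 333.]
0.17 [ 0.5738 -0.0644  0.17  ] [ 0.0052 -0.0235  0.122 ] [359.  27.] [613. 269.] [370. 109.] [581. 308.] [411. 197.] [524. 304.]
```

Run:
```python
from h import *
t=cv2.imread('pics/top0.png');s=cv2.imread('pics/scene0.png')
crop(t,345,215,35,33,17,'pics/g2.png'); crop(t,178,203,56,56,10,'pics/tray.png');crop(s,177,250,32,35,17,'pics/g2s.png')
```

```text
(no output)
```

View pics/g2.png

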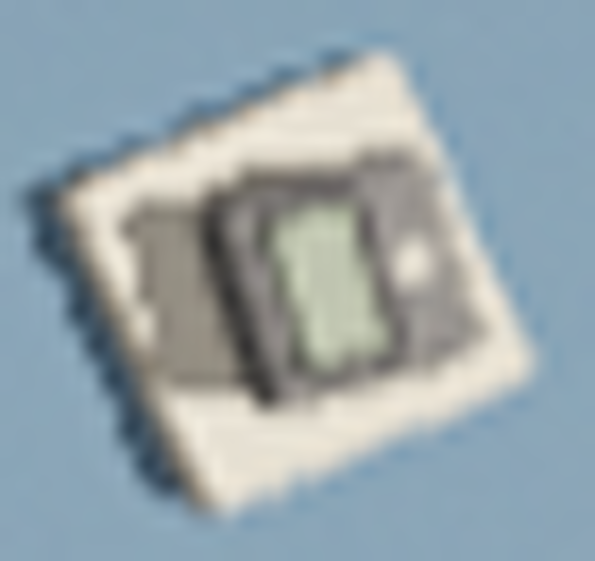

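View pics/g2s.png

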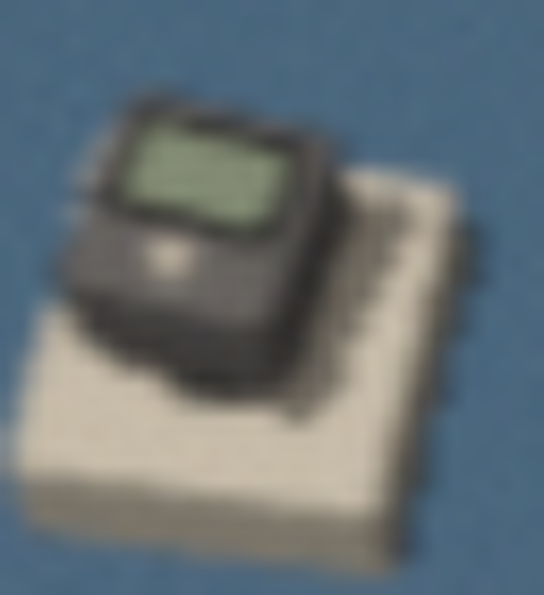

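View pics/tray.png

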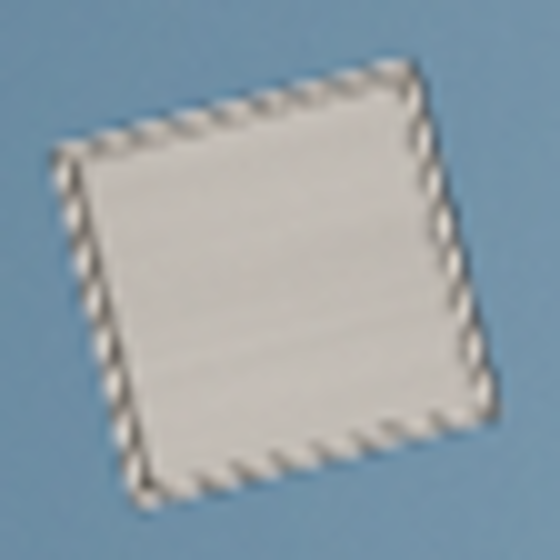

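Run:
```python
from h import *
def rep(name,cam,pts,off,sc,z):
    P=np.array([plane(cam,uvc(p,off,sc),z) for p in pts])
    print(name,P.mean(0).round(4),'len',[np.linalg.norm(P[i]-P[(i+1)%4]).round(4) for i in range(4)],
     'dirs',[np.arctan2(*(P[(i+1)%4]-P[i])[[1,0]]).round(3) for i in range(4)])
rep('stand','top',[(70,190),(390,55),(535,365),(220,515)],(345,215),17,.03)
rep('hous','top',[(222,190),(412,150),(488,335),(275,400)],(345,215),17,.082)
rep('housS','scene',[(135,95),(338,135),(278,335),(65,275)],(177,250),17,.082)
rep('tray','top',[(55,148),(412,60),(497,417),(143,505)],(178,203),10,.025)
```

```text
stand [ 0.4608 -0.2763  0.03  ] len [np.float64(0.072), np.float64(0.07), np.float64(0.0721), np.float64(0.0731)] dirs [np.float64(-1.19), np.float64(-2.735), np.float64(1.995), np.float64(0.405)]
hous [ 0.4624 -0.2759  0.082 ] len [np.float64(0.0388), np.float64(0.0395), np.float64(0.0444), np.float64(0.0429)] dirs [np.float64(-1.38), np.float64(-2.783), np.float64(1.849), np.float64(0.217)]
housS [ 0.4646 -0.2772  0.082 ] len [np.float64(0.0403), np.float64(0.0429), np.float64(0.043), np.float64(0.0395)] dirs [np.float64(0.321), np.float64(-1.22), np.float64(-2.902), np.float64(1.86)]
tray [0.471  0.2761 0.025 ] len [np.float64(0.1299), np.float64(0.1297), np.float64(0.1279), np.float64(0.1298)] dirs [np.float64(-1.345), np.float64(-2.913), np.float64(1.798), np.float64(0.244)]
```

>>> {"fn": "jog_arm", "kwargs": {"series": [[-0.0275,-0.0293,0,0],[-0.0275,-0.0293,0,0],[-0.0275,-0.0293,0,0],[-0.0275,-0.0293,0,0],[-0.0275,-0.0293,0,0],[-0.0275,-0.0293,0,0],[-0.0275,-0.0293,0,0],[-0.0275,-0.0293,0,0]], "grip": 0.0854, "grip_force": 20}}

```text
time: 0.77
eef_pos: [0.3114, 0.3742, 0.2339]
tcp_rot: [0.104, 0.995, -0.004, -0.003]
contact_force: [0.0, -0.2, -0.3]
opening: 0.998
```

```bash
cat > go.py <<'E'
import sys
from h import *
from plant import monitor
def st(): 
    s=monitor.get_state(); R=Rot.from_quat(s['tcp_rot']).as_matrix(); return s,s['eef_pos'],R
def show(tgt=None,jaw=None):
    s,p,R=st(); th=np.arctan2(R[1,1],R[0,1])
    print('t',round(s['time'],2),'p',p.round(4),'jaw',th.round(3),'zax',R[:,2].round(3),'F',s['contact_force'].round(1),'op',round(s['opening'],3),'q6',s['qpos'][5].round(2))
    if tgt is not None: print('tool delta',(R.T@(np.array(tgt)-p)).round(4))
    if jaw is not None: print('spin',-(jaw-th).round(3))
if __name__=='__main__':
    a=[float(x) for x in sys.argv[1:]]
    show(a[:3] if len(a)>=3 else None,a[3] if len(a)>3 else None)
E
python3 go.py .5524 -.0357 .125 1.318
```

```text
t 0.77 p [0.3114 0.3742 0.2339] jaw 1.362 zax [-0.007 -0.008 -1.   ] F [ 0.  -0.2 -0.3] op 0.998 q6 -0.69
tool delta [-0.3214 -0.3499  0.1106]
spin 0.044
```

>>> {"fn": "jog_arm", "kwargs": {"series": [[-0.027,-0.0295,0,0.005],[-0.027,-0.0295,0,0.005],[-0.027,-0.0295,0,0.005],[-0.027,-0.0295,0,0.005],[-0.027,-0.0295,0,0.005],[-0.027,-0.0295,0,0.005],[-0.027,-0.0295,0,0.005],[-0.027,-0.0295,0,0.005]]}}

```text
time: 1.43
eef_pos: [0.4702, 0.0811, 0.2327]
tcp_rot: [0.124, 0.992, -0.005, -0.004]
contact_force: [1.7, 0.2, 0.1]
opening: 0.998
```

```bash
python3 go.py .5524 -.0357 .125 1.318
```

```text
t 1.43 p [0.4702 0.0811 0.2327] jaw 1.322 zax [-0.008 -0.008 -1.   ] F [1.7 0.2 0.1] op 0.998 q6 -1.36
tool delta [-0.1091 -0.0918  0.108 ]
spin 0.004
```

>>> {"fn": "jog_arm", "kwargs": {"series": [[-0.022,-0.0185,0,0],[-0.022,-0.0185,0,0],[-0.022,-0.0185,0,0],[-0.022,-0.0185,0,0],[-0.015,-0.013,0,0],[-0.005,-0.003,0.01,0],[0,0,0.015,0],[0,0,0.01,0]]}}

```text
time: 2.1
eef_pos: [0.5568, -0.0485, 0.1951]
tcp_rot: [0.131, 0.991, -0.005, -0.003]
contact_force: [-1.0, -0.6, 0.7]
opening: 1.001
```

```bash
python3 go.py .5524 -.0357 .125 1.318
python3 - <<'E'
from h import *
from plant import vision
s=cv2.cvtColor(vision.read_camera('scene'),4);t=cv2.cvtColor(vision.read_camera('top'),4)
crop(s,225,180,75,75,8,'pics/a1s.png');crop(t,255,160,70,70,8,'pics/a1t.png')
E
```

```text
t 2.1 p [ 0.5568 -0.0485  0.1951] jaw 1.308 zax [-0.007 -0.01  -1.   ] F [-1.  -0.6  0.7] op 1.001 q6 -1.57
tool delta [0.0073 0.012  0.07  ]
spin -0.01
```

View pics/a1s.png

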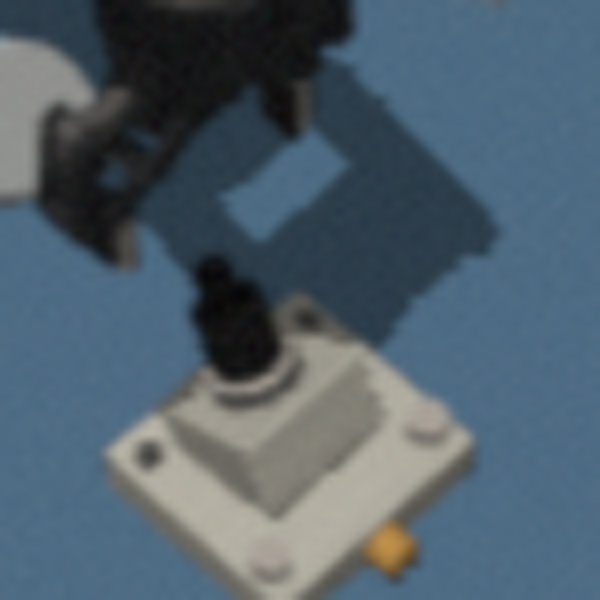

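View pics/a1t.png

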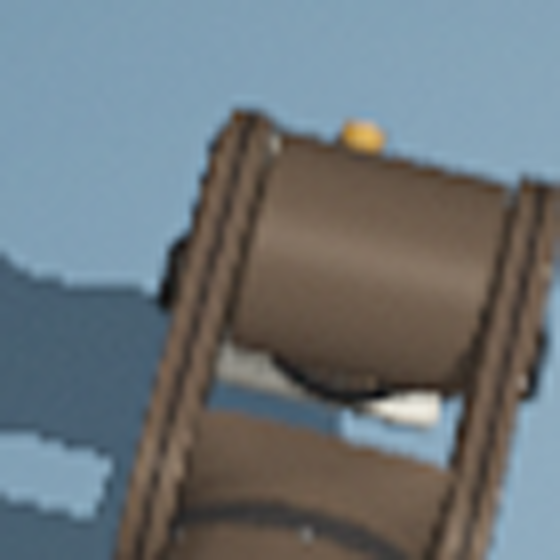

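Run:
```python
from h import *
from go import st
s,p,R=st()
for sg in(1,-1):
    for x in(-.011,.011):
        X=p+R@np.array([x,sg*.0427,-.002]); print(((proj('scene',X)-[225,180]+.5)*8-.5).round())
K=np.array([.5553,-.0365,.119]); print('K',((proj('scene',K)-[225,180]+.5)*8-.5).round())
```

```text
[292. 144.]
[255. 112.]
[137. 267.]
[ 99. 233.]
K [215. 273.]
```

>>> {"fn": "jog_arm", "kwargs": {"series": [[0.003,0.006,0.01,-0.005],[0.003,0.004,0.01,-0.005],[0.001,0.002,0.01,0],[0,0,0.01,0],[0,0,0.01,0],[0,0,0.008,0],[0,0,0,0],[0,0,0,0]]}}

```text
time: 2.87
eef_pos: [0.5486, -0.0289, 0.1293]
tcp_rot: [0.122, 0.992, -0.005, -0.006]
contact_force: [0.3, 0.7, 0.6]
opening: 1.002
```

```bash
python3 go.py .5524 -.0357 .125 1.318
```

```text
t 2.87 p [ 0.5486 -0.0289  0.1293] jaw 1.326 zax [-0.013 -0.008 -1.   ] F [0.3 0.7 0.6] op 1.002 q6 -1.55
tool delta [-0.0054 -0.0056  0.0043]
spin 0.008
```

>>> {"fn": "jog_arm", "kwargs": {"series": [[-0.003,-0.003,0.002,0.004],[-0.001,-0.001,0.001,0.004],[-0.001,-0.001,0,0],[0,0,0,0],[0,0,0,0],[0,0,0,0],[0,0,0,0],[0,0,0,0]]}}

```text
time: 3.53
eef_pos: [0.5547, -0.0371, 0.1286]
tcp_rot: [0.127, 0.992, -0.005, -0.003]
contact_force: [-0.7, 0.0, 0.1]
opening: 0.996
```

```bash
python3 go.py .5524 -.0357 .125 1.318
python3 - <<'E'
from h import *
from plant import vision
s=cv2.cvtColor(vision.read_camera('scene'),4)
crop(s,225,180,75,75,8,'pics/a2s.png')
E
```

```text
t 3.53 p [ 0.5547 -0.0371  0.1286] jaw 1.316 zax [-0.008 -0.009 -1.   ] F [-0.7  0.   0.1] op 0.996 q6 -1.55
tool delta [0.0026 0.0008 0.0036]
spin -0.002
```

View pics/a2s.png

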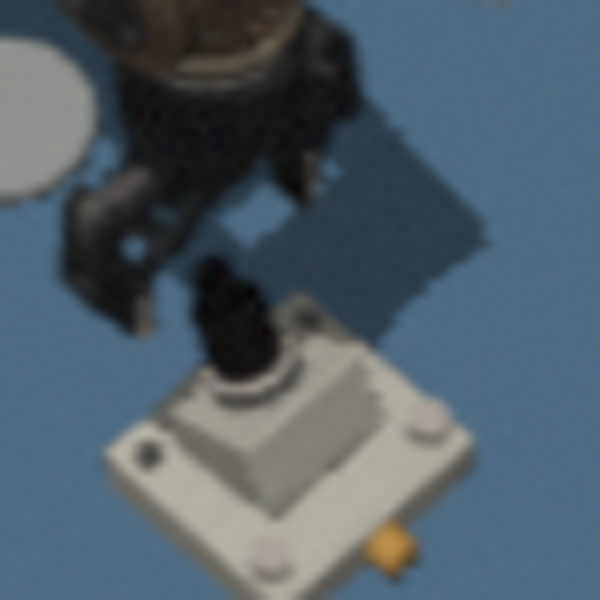

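>>> {"fn": "jog_arm", "kwargs": {"series": [[0.0025,0,0.0025,0],[0,0,0,0],[0,0,0,0],[0,0,0,0],[0,0,0,0],[0,0,0,0],[0,0,0,0],[0,0,0,0]]}}

```text
time: 4.25
eef_pos: [0.5517, -0.0361, 0.1257]
tcp_rot: [0.127, 0.992, -0.005, -0.003]
contact_force: [-0.1, -0.5, 0.1]
opening: 1.001
```

>>> {"fn": "jog_arm", "kwargs": {"series": [[0,0,0,0],[0,0,0,0],[0,0,0,0],[0,0,0,0],[0,0,0,0],[0,0,0,0],[0,0,0,0],[0,0,0,0]], "grip": 0.01, "grip_force": 30}}

```text
time: 4.92
eef_pos: [0.5519, -0.0361, 0.126]
tcp_rot: [0.127, 0.992, -0.005, -0.003]
contact_force: [0.6, -0.2, 0.7]
opening: 0.178
```

```bash
python3 go.py .5524 -.0357 .125 1.318
python3 - <<'E'
from h import *
from plant import vision
s=cv2.cvtColor(vision.read_camera('scene'),4)
crop(s,225,180,75,75,8,'pics/a3s.png')
E
```

```text
t 4.92 p [ 0.5519 -0.0361  0.126 ] jaw 1.316 zax [-0.008 -0.009 -1.   ] F [ 0.6 -0.2  0.7] op 0.178 q6 -1.55
tool delta [-0.0004  0.0006  0.001 ]
spin -0.002
```

View pics/a3s.png

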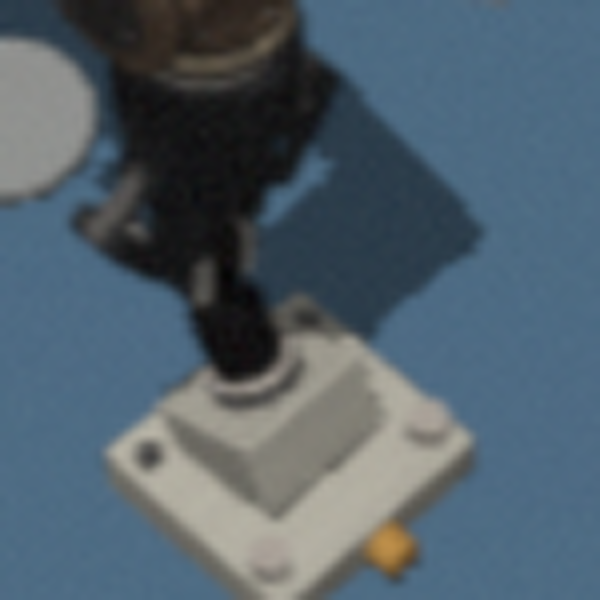

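>>> {"fn": "jog_arm", "kwargs": {"series": [[0,0,0,0],[0,0,0,0],[0,0,0,0],[0,0,0,0],[0.0017,0,-0.0036,0],[0.0026,0,-0.0054,0],[0.0034,0,-0.0072,0],[0.0034,0,-0.0072,0]]}}

```text
time: 5.63
eef_pos: [0.5395, -0.0328, 0.1491]
tcp_rot: [0.127, 0.992, -0.005, -0.005]
contact_force: [-0.4, -0.4, 0.3]
opening: 0.181
```

>>> {"fn": "jog_arm", "kwargs": {"series": [[0.0034,0,-0.0072,0],[0.0034,0,-0.0072,0],[0.0034,0,-0.0072,0],[0.0034,0,-0.0072,0],[0.0034,0,-0.0072,0],[0.0,0,-0.002,0],[0,0,0,0],[0,0,0,0]]}}

```text
time: 6.3
eef_pos: [0.5224, -0.0276, 0.1965]
tcp_rot: [0.127, 0.992, -0.005, -0.001]
contact_force: [-0.6, 0.6, -0.8]
opening: 0.181
```

```bash
python3 go.py .471 .2761 .15 1.318
python3 - <<'E'
from h import *
from plant import vision
s=cv2.cvtColor(vision.read_camera('scene'),4)
crop(s,225,170,75,75,8,'pics/a4s.png')
E
```

```text
t 6.3 p [ 0.5224 -0.0276  0.1965] jaw 1.316 zax [-0.004 -0.01  -1.   ] F [-0.6  0.6 -0.8] op 0.181 q6 -1.55
tool delta [0.1262 0.2814 0.0436]
spin -0.002
```

View pics/a4s.png

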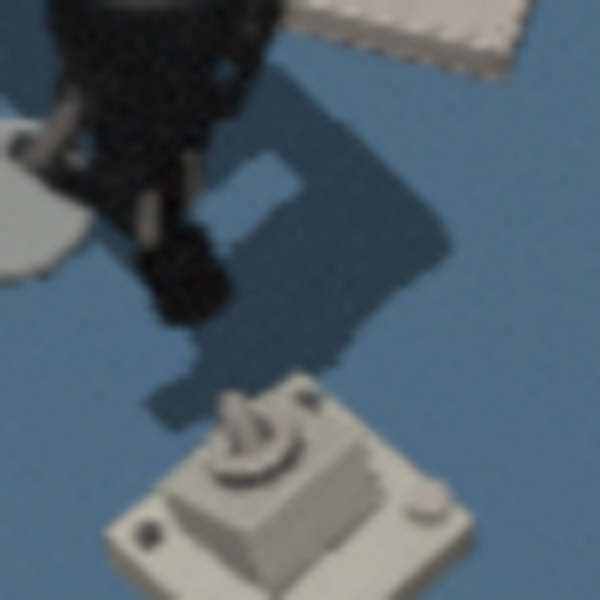

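>>> {"fn": "jog_arm", "kwargs": {"series": [[0.008,0.016,0,0],[0.0155,0.033,0,0],[0.0155,0.033,0,0],[0.0155,0.033,0,0],[0.0155,0.033,0,0],[0.0155,0.033,0,0],[0.0155,0.033,0,0],[0.0155,0.033,0,0]]}}

```text
time: 7.02
eef_pos: [0.4724, 0.2444, 0.1895]
tcp_rot: [0.134, 0.991, -0.007, -0.003]
contact_force: [0.9, -0.5, -0.2]
opening: 0.179
```

```bash
python3 go.py .463 .278 .063 1.318
```

```text
t 7.02 p [0.4724 0.2444 0.1895] jaw 1.301 zax [-0.008 -0.013 -1.   ] F [ 0.9 -0.5 -0.2] op 0.179 q6 -1.01
tool delta [0.0174 0.0317 0.1261]
spin -0.017
```

>>> {"fn": "jog_arm", "kwargs": {"series": [[0.008,0.012,0.005,0],[0.004,0.006,0.01,0],[0,0,0.016,0],[0,0,0.02,0],[0,0,0.02,0],[0,0,0.015,0],[0,0,0.008,0],[0,0,0,0]]}}

```text
time: 7.68
eef_pos: [0.4611, 0.2694, 0.0854]
tcp_rot: [0.13, 0.991, -0.008, -0.006]
contact_force: [-0.8, -0.9, -0.4]
opening: 0.179
```

```bash
python3 go.py .463 .278 .063 1.318
```

```text
t 7.68 p [0.4611 0.2694 0.0854] jaw 1.31 zax [-0.014 -0.014 -1.   ] F [-0.8 -0.9 -0.4] op 0.179 q6 -0.96
tool delta [0.0001 0.0092 0.0223]
spin -0.008
```

>>> {"fn": "jog_arm", "kwargs": {"series": [[0,0.004,0.006,0],[0,0.004,0.006,0],[0,0,0.005,0],[0,0,0.003,0],[0,0,0,0],[0,0,0,0],[0,0,0,0],[0,0,0,0]]}}

```text
time: 8.35
eef_pos: [0.4659, 0.2774, 0.0659]
tcp_rot: [0.131, 0.991, -0.007, -0.004]
contact_force: [0.2, 0.0, -0.4]
opening: 0.179
```

```bash
python3 go.py .463 .278 .06 1.318
python3 - <<'E'
from h import *
from plant import vision
s=cv2.cvtColor(vision.read_camera('scene'),4)
crop(s,240,115,75,75,8,'pics/a5s.png')
E
```

```text
t 8.35 p [0.4659 0.2774 0.0659] jaw 1.309 zax [-0.009 -0.013 -1.   ] F [ 0.2  0.  -0.4] op 0.179 q6 -0.95
tool delta [ 0.0029 -0.0001  0.0059]
spin -0.009
```

View pics/a5s.png

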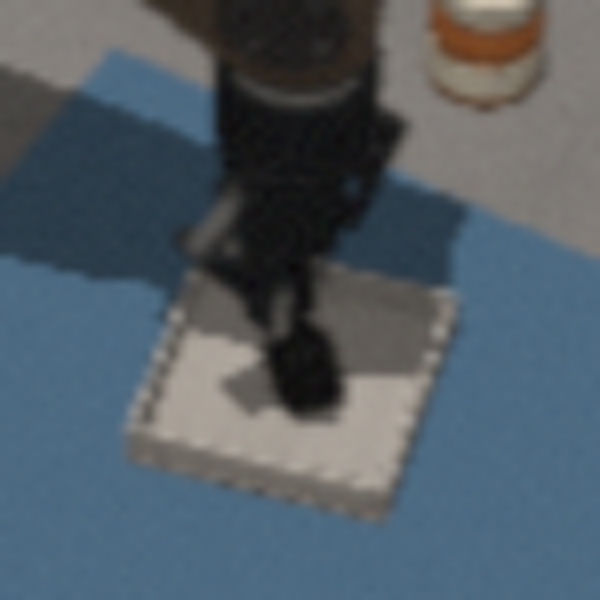

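>>> {"fn": "jog_arm", "kwargs": {"series": [[0.001,0,0.004,0],[0,0,0.003,0],[0,0,0.002,0],[0,0,0,0],[0,0,0,0],[0,0,0,0],[0,0,0,0],[0,0,0,0]]}}

```text
time: 9.07
eef_pos: [0.4699, 0.2787, 0.0653]
tcp_rot: [0.13, 0.991, -0.006, 0.001]
contact_force: [0.2, -0.3, -1.2]
opening: 0.18
```

>>> {"fn": "jog_arm", "kwargs": {"series": [[0,0,0,0],[0,0,0,0],[0,0,0,0],[0,0,0,0],[0,0,0,0],[0,0,0,0],[0,0,0,0],[0,0,-0.004,0]], "grip": 0.07}}

```text
time: 9.73
eef_pos: [0.4684, 0.2784, 0.0673]
tcp_rot: [0.13, 0.991, -0.006, -0.0]
contact_force: [-0.6, -0.5, 0.3]
opening: 0.822
```

```bash
python3 go.py .463 .278 .19 1.318
python3 - <<'E'
from h import *
from plant import vision
s=cv2.cvtColor(vision.read_camera('scene'),4)
crop(s,240,115,75,75,8,'pics/a6s.png')
E
```

```text
t 9.73 p [0.4684 0.2784 0.0673] jaw 1.31 zax [-0.002 -0.013 -1.   ] F [-0.6 -0.5  0.3] op 0.822 q6 -0.95
tool delta [ 0.005  -0.0033 -0.1227]
spin -0.008
```

View pics/a6s.png

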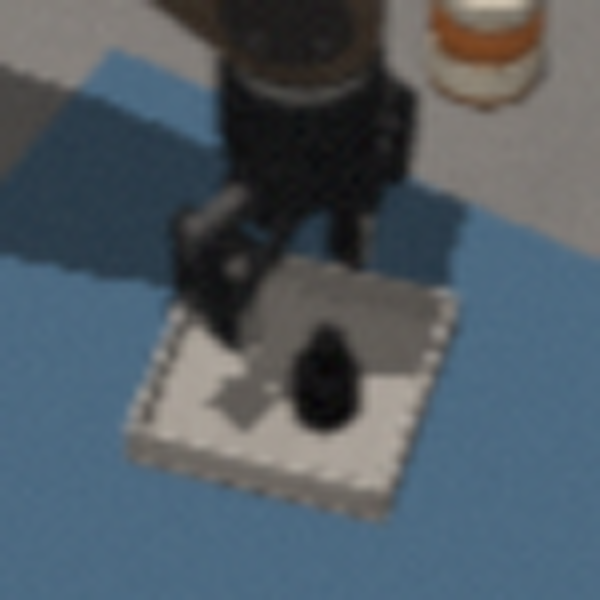

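>>> {"fn": "jog_arm", "kwargs": {"series": [[0,0,-0.01,0],[0,0,-0.025,0],[0,0,-0.03,0],[0,0,-0.03,0],[0,-0.01,-0.02,0],[-0.005,-0.025,-0.01,0],[-0.01,-0.038,0,0],[-0.01,-0.04,0,0]], "grip": 0.0854}}

```text
time: 10.45
eef_pos: [0.4649, 0.1669, 0.2084]
tcp_rot: [0.125, 0.992, -0.004, 0.004]
contact_force: [0.3, -1.7, 0.2]
opening: 1.002
```

```bash
python3 go.py .463 -.276 .2 1.85
```

```text
t 10.45 p [0.4649 0.1669 0.2084] jaw 1.321 zax [ 0.007 -0.01  -1.   ] F [ 0.3 -1.7  0.2] op 1.002 q6 -1.17
tool delta [-0.1077 -0.4296  0.0127]
spin -0.529
```

>>> {"fn": "jog_arm", "kwargs": {"series": [[-0.0098,-0.039,0,0],[-0.0098,-0.039,0,0],[-0.0098,-0.039,0,0],[-0.0098,-0.039,0,0],[-0.0098,-0.039,0,0],[-0.0098,-0.039,0,0],[-0.0098,-0.039,0,0],[-0.0098,-0.039,0,0]]}}

```text
time: 11.12
eef_pos: [0.4634, -0.1662, 0.2247]
tcp_rot: [0.122, 0.992, -0.005, 0.014]
contact_force: [0.8, -0.1, -0.4]
opening: 1.001
```

```bash
python3 go.py .463 -.276 .2 1.85
```

```text
t 11.12 p [ 0.4634 -0.1662  0.2247] jaw 1.326 zax [ 0.027 -0.014 -1.   ] F [ 0.8 -0.1 -0.4] op 1.001 q6 -1.88
tool delta [-0.0255 -0.1064  0.0262]
spin -0.524
```

>>> {"fn": "jog_arm", "kwargs": {"series": [[-0.006,-0.025,0,-0.12],[-0.002,-0.015,0.005,-0.12],[0,0,0.005,-0.12],[0,0,0.005,-0.12],[0,0,0,-0.03],[0,0,0,0],[0,0,0,0],[0,0,0,0]]}}

```text
time: 11.78
eef_pos: [0.463, -0.2209, 0.2192]
tcp_rot: [-0.137, 0.99, -0.014, 0.016]
contact_force: [-0.4, 0.2, -0.3]
opening: 0.997
```

```bash
python3 go.py .463 -.276 .15 1.85;python3 - <<'E'
from h import *
from plant import vision
s=cv2.cvtColor(vision.read_camera('scene'),4);t=cv2.cvtColor(vision.read_camera('top'),4)
cv2.imwrite('pics/b1s.png',s);cv2.imwrite('pics/b1t.png',t)
crop(s,233,210,50,45,12,'pics/b1sn.png');crop(t,275,180,45,45,12,'pics/b1tn.png');crop(t,330,200,70,65,8,'pics/b1tg.png')
E
```

```text
t 11.78 p [ 0.463  -0.2209  0.2192] jaw 1.845 zax [ 0.037 -0.024 -0.999] F [-0.4  0.2 -0.3] op 0.997 q6 -2.49
tool delta [ 0.0169 -0.0507  0.0704]
spin -0.005
```

View pics/b1sn.png

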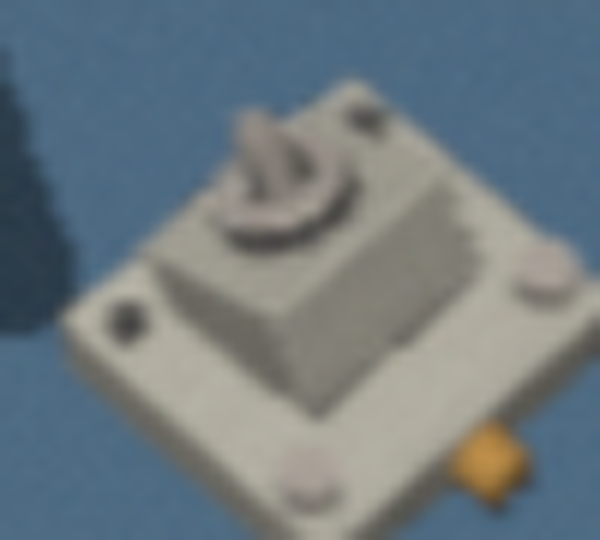

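View pics/b1tn.png

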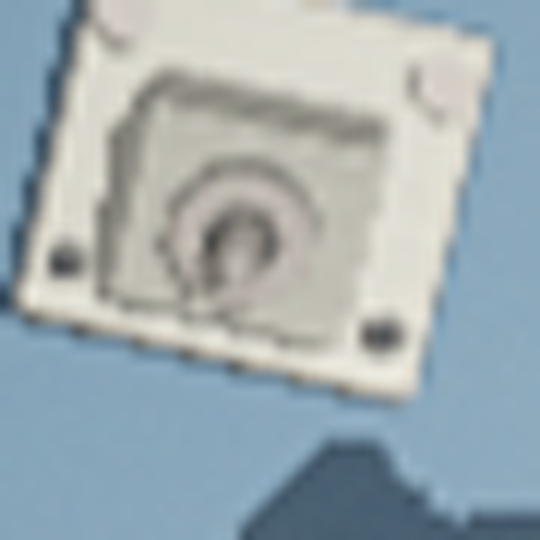

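View pics/b1s.png

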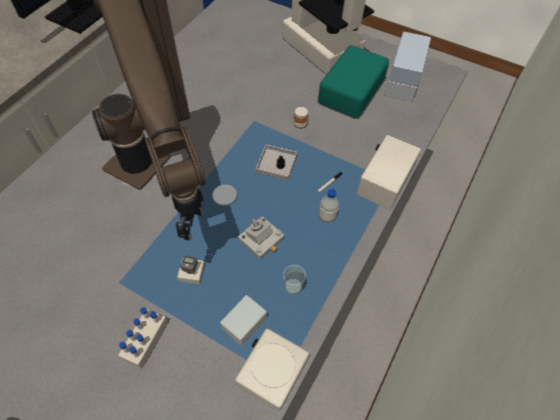

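Run:
```python
from h import *
K=np.array([.5553,-.0365,.119]); B=K-n_ax*.053
print('B',B.round(4))
def C(cam,X): return (proj(cam,X)-np.array([233,210] if cam=='scene' else [275,180])+.5)*12-.5
for h in(.0,.011,.034): print(h,C('scene',B+n_ax*h).round(),C('top',B+n_ax*h).round())
for cam in('scene','top'):
  for h,r in((.011,.021),(.034,.004)):
    u=np.array([C(cam,p) for p in circ(B+n_ax*h,r,48)]); print(cam,h,u.min(0).round(),u.max(0).round())
X,e=tri(uvc((252,116),(233,210),12),uvc((234,262),(275,180),12)); print('tip tri',X.round(4),np.round(e,4),'pred',(B+n_ax*.034).round(4))
```

```text
B [ 0.5772 -0.0422  0.071 ]
0.0 [286. 190.] [248. 222.]
0.011 [274. 161.] [246. 234.]
0.034 [248. 101.] [240. 262.]
scene 0.011 [203. 111.] [344. 212.]
scene 0.034 [235.  91.] [262. 110.]
top 0.011 [172. 164.] [319. 304.]
top 0.034 [225. 248.] [254. 275.]
tip tri [ 0.5637 -0.0373  0.0927] [0.0002 0.0002] pred [ 0.5631 -0.0385  0.1018]
```

Run:
```python
from h import *
for n,a in(('s',(243,212,30,28)),('t',(283,188,25,25))):
    im=cv2.imread(f'pics/b1{n}.png'); x,y,w,h=a
    c=im[y:y+h,x:x+w].astype(float); c=np.clip((c-c.min())/(c.max()-c.min())*255,0,255).astype(np.uint8)
    cv2.imwrite(f'pics/nz_{n}.png',cv2.resize(c,None,fx=20,fy=20,interpolation=cv2.INTER_CUBIC))
```

```text
(no output)
```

View pics/nz_s.png

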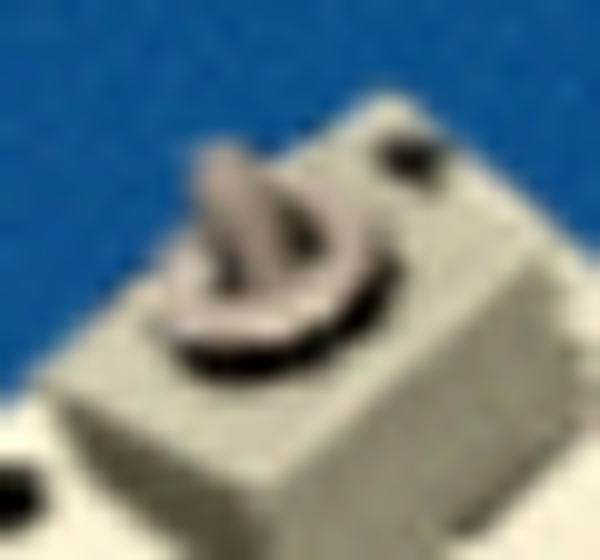

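View pics/nz_t.png

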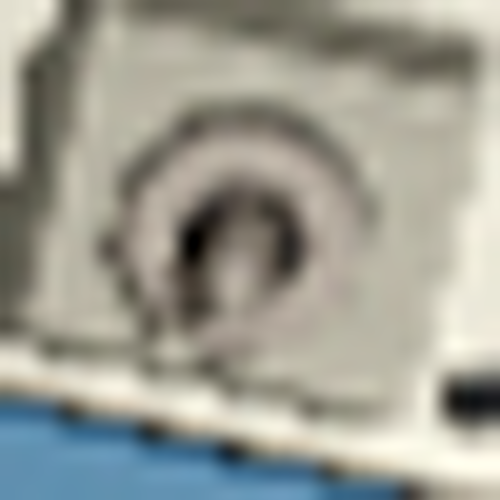

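Run:
```python
from h import *
for a,b in(((213,153),(237,266)),((213,150),(237,262)),((213,156),(237,270))):
    X,e=tri(uvc(a,(243,212),20),uvc(b,(283,188),20)); print('tip',X.round(4),np.round(e,4))
X0=np.array([.5965,-.046,0])
def bf(B): d=B-X0; return np.array([d@[np.cos(YAW),np.sin(YAW),0],d@yb,B[2]]).round(4)
for tip in([.5637,-.0373,.0927],[.5631,-.0385,.1018]): print(bf(np.array(tip)-n_ax*.034))
for B in([.5765,-.0415,.063],[.5775,-.0415,.067]):
  B=np.array(B)
  for n,cam,off in(('s','scene',(243,212)),('t','top',(283,188))):
    def C(X): return (proj(cam,X)-np.array(off)+.5)*20-.5
    im=cv2.imread(f'pics/nz_{n}.png')
    for h,r in((.011,.021),(.003,.021),(.034,.004),(.028,.007)):
        u=np.array([C(p) for p in circ(B+n_ax*h,r,48)]).round().astype(int); cv2.polylines(im,[u],True,(0,255,0) if h<.02 else (0,0,255),1)
    cv2.imwrite(f'pics/nzo_{n}{int(B[2]*1000)}.png',im)
```

```text
tip [ 0.5644 -0.039   0.0961] [0.0012 0.0012]
tip [ 0.5648 -0.0391  0.0975] [0.0014 0.0014]
tip [ 0.5641 -0.0389  0.0946] [0.0009 0.0009]
[-0.0195  0.0002  0.0619]
[-0.0197 -0.0011  0.071 ]
```

View pics/nzo_s63.png

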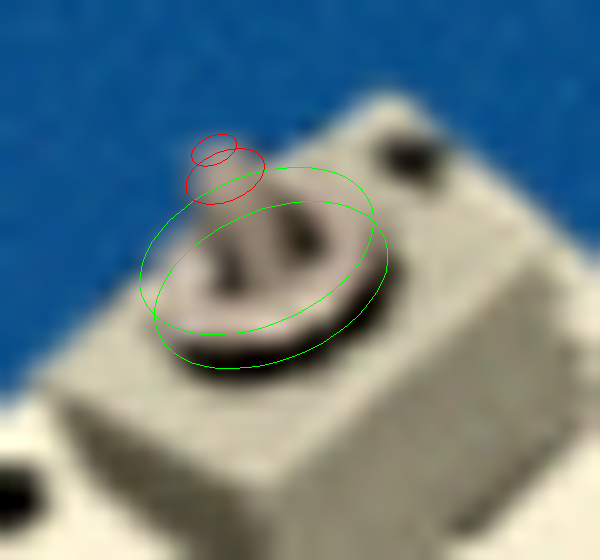

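View pics/nzo_t63.png

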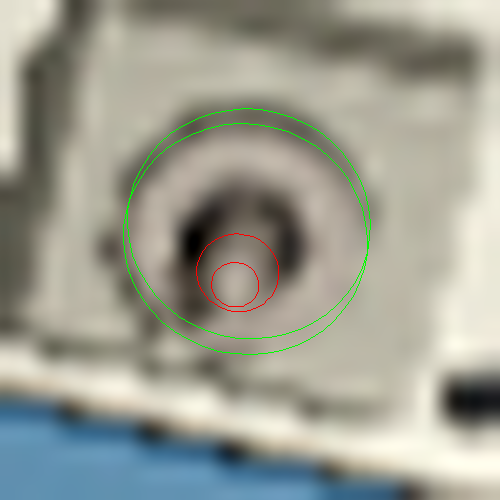

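View pics/nzo_s67.png

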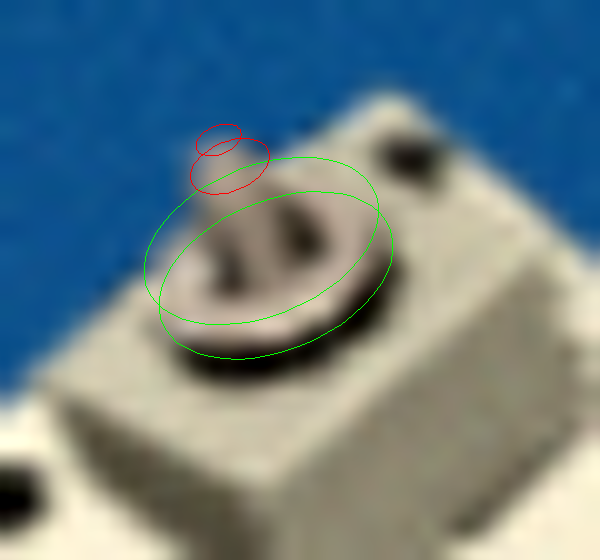

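View pics/nzo_t67.png

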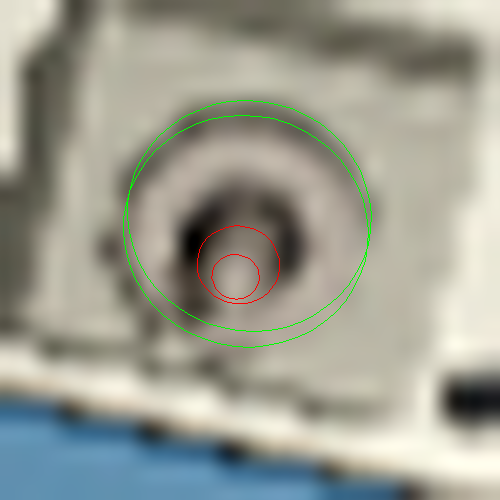

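>>> {"fn": "jog_arm", "kwargs": {"series": [[0.004,-0.012,0,0],[0.006,-0.018,0.005,0],[0.004,-0.012,0.01,0],[0.002,-0.006,0.015,0],[0,0,0.015,0],[0,0,0.01,0],[0,0,0.0,0],[0,0,0,0]]}}

```text
time: 12.55
eef_pos: [0.4632, -0.2794, 0.1631]
tcp_rot: [-0.137, 0.99, -0.016, 0.017]
contact_force: [-0.2, 0.6, -0.0]
opening: 0.999
```

```bash
python3 go.py .463 -.276 .055 1.85
```

```text
t 12.55 p [ 0.4632 -0.2794  0.1631] jaw 1.844 zax [ 0.039 -0.027 -0.999] F [-0.2  0.6 -0. ] op 0.999 q6 -2.58
tool delta [0.0026 0.0072 0.1079]
spin -0.006
```

>>> {"fn": "jog_arm", "kwargs": {"series": [[0.0005,0.001,0.012,0],[0.0005,0.001,0.018,0],[0.0005,0.001,0.018,0],[0.0005,0.001,0.018,0],[0.0005,0.001,0.014,0],[0,0.001,0.008,0],[0,0,0,0],[0,0,0,0]]}}

```text
time: 13.22
eef_pos: [0.4652, -0.2774, 0.0729]
tcp_rot: [-0.138, 0.99, -0.019, 0.02]
contact_force: [0.6, -1.3, 0.2]
opening: 1.002
```

```bash
python3 go.py .463 -.276 .055 1.85
python3 - <<'E'
from h import *
from plant import vision
s=cv2.cvtColor(vision.read_camera('scene'),4);
crop(s,150,220,75,75,8,'pics/c1.png')
E
```

```text
t 13.22 p [ 0.4652 -0.2774  0.0729] jaw 1.846 zax [ 0.045 -0.032 -0.998] F [ 0.6 -1.3  0.2] op 1.002 q6 -2.58
tool delta [0.0023 0.0028 0.0178]
spin -0.004
```

View pics/c1.png

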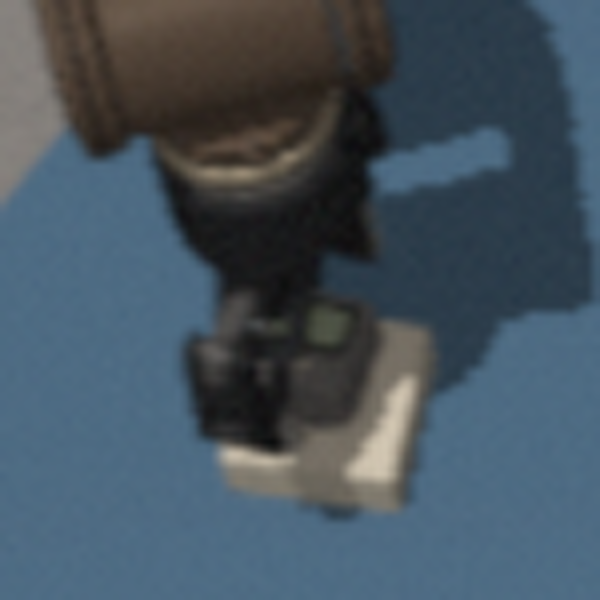

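>>> {"fn": "jog_arm", "kwargs": {"series": [[0.001,0.001,0.006,0],[0.001,0.001,0.006,0],[0,0,0.004,0],[0,0,0.001,0],[0,0,0,0],[0,0,0,0],[0,0,0,0],[0,0,0,0]]}}

```text
time: 13.93
eef_pos: [0.4657, -0.2785, 0.0583]
tcp_rot: [-0.138, 0.99, -0.022, 0.023]
contact_force: [-0.3, 0.0, -0.3]
opening: 1.0
```

```bash
python3 go.py .463 -.276 .055 1.85
```

```text
t 13.93 p [ 0.4657 -0.2785  0.0583] jaw 1.846 zax [ 0.051 -0.038 -0.998] F [-0.3  0.  -0.3] op 1.0 q6 -2.58
tool delta [0.002  0.0033 0.0031]
spin -0.004
```

```bash
python3 -c "
from plant import monitor
s=monitor.get_state();print(s['qpos'].round(3),s['dq'].round(4),s['joint_efforts'].round(1))"
```

```text
[-0.729  0.199  2.057  0.008  0.822 -2.581] [-0.0001 -0.002  -0.0026  0.0005  0.0015  0.0005] [ -0.  -31.2 -23.3   0.   -0.1  -0. ]
```

>>> {"fn": "jog_arm", "kwargs": {"series": [[0.001,0.002,0.002,0],[0,0,0,0],[0,0,0,0],[0,0,0,0],[0,0,0,0],[0,0,0,0],[0,0,0,0],[0,0,0,0]], "grip": 0.03, "grip_force": 25}}

```text
time: 14.6
eef_pos: [0.4642, -0.2766, 0.0567]
tcp_rot: [-0.138, 0.99, -0.022, 0.023]
contact_force: [0.0, 1.1, -0.1]
opening: 0.524
```

```bash
python3 go.py .463 -.276 .055 1.85; python3 -c "
from plant import monitor
s=monitor.get_state();print(s['qpos'].round(3),s['wrist_torque'].round(2))"
```

```text
t 14.6 p [ 0.4642 -0.2766  0.0567] jaw 1.846 zax [ 0.051 -0.037 -0.998] F [ 0.   1.1 -0.1] op 0.524 q6 -2.58
tool delta [0.0011 0.001  0.0016]
spin -0.004
[-0.728  0.198  2.063  0.009  0.818 -2.581] [0.14 0.1  0.02]
```

>>> {"fn": "jog_arm", "kwargs": {"series": [[0,0,-0.003,0],[0,0,-0.004,0],[0,0,-0.004,0],[0,0,-0.004,0],[0,0,-0.003,0],[0,0,0,0],[0,0,0,0],[0,0,0,0]]}}

```text
time: 15.27
eef_pos: [0.4622, -0.275, 0.0746]
tcp_rot: [-0.138, 0.99, -0.021, 0.022]
contact_force: [0.5, -0.4, -2.5]
opening: 0.517
```

```bash
python3 go.py .463 -.276 .075 1.85
```

```text
t 15.27 p [ 0.4622 -0.275   0.0746] jaw 1.846 zax [ 0.05  -0.036 -0.998] F [ 0.5 -0.4 -2.5] op 0.517 q6 -2.58
tool delta [-0.0005 -0.0012 -0.0003]
spin -0.004
```

>>> {"fn": "jog_arm", "kwargs": {"series": [[0.003,0,-0.0002,0],[0.003,0,-0.0003,0],[0.003,0,-0.0003,0],[0.003,0,-0.0003,0],[0,0,0,0],[0,0,0,0],[0,0,0,0],[0,0,0,0]]}}

```text
time: 15.93
eef_pos: [0.4534, -0.2775, 0.0763]
tcp_rot: [-0.135, 0.99, -0.021, 0.028]
contact_force: [2.8, 1.2, -3.6]
opening: 0.514
```

```bash
python3 go.py .4622 -.275 .0756 1.85
python3 - <<'E'
from h import *
from plant import vision
s=cv2.cvtColor(vision.read_camera('scene'),4);
crop(s,150,220,75,75,8,'pics/c2.png')
E
```

```text
t 15.93 p [ 0.4534 -0.2775  0.0763] jaw 1.841 zax [ 0.061 -0.035 -0.998] F [ 2.8  1.2 -3.6] op 0.514 q6 -2.6
tool delta [-0.0091  0.0001  0.0011]
spin -0.009
```

View pics/c2.png

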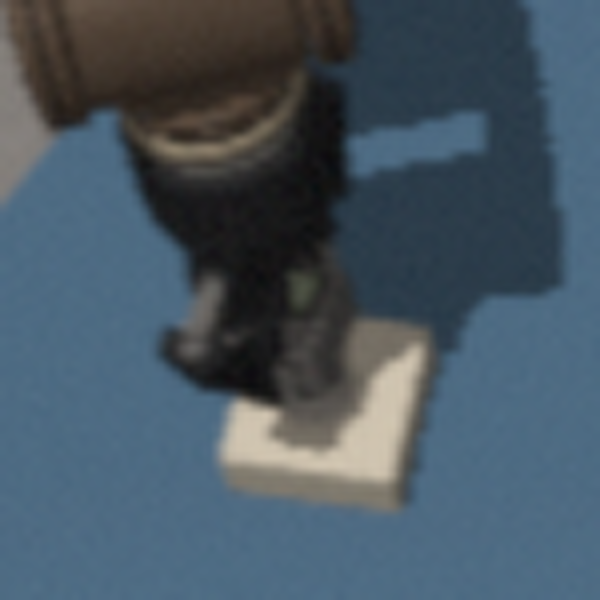

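>>> {"fn": "jog_arm", "kwargs": {"series": [[0.0035,0,-0.0004,0],[0.0035,0,-0.0004,0],[0.0035,0,-0.0004,0],[0.0035,0,-0.0004,0],[0.0035,0,-0.0004,0],[0,0,0,0],[0,0,0,0],[0,0,0,0]]}}

```text
time: 16.65
eef_pos: [0.4387, -0.2815, 0.0778]
tcp_rot: [-0.134, 0.99, -0.021, 0.033]
contact_force: [3.8, 0.3, -3.0]
opening: 0.51
```

```bash
python3 go.py .4622 -.275 .0756 1.85
python3 - <<'E'
from h import *
from plant import vision
s=cv2.cvtColor(vision.read_camera('scene'),4);
crop(s,150,220,75,75,8,'pics/c3.png')
E
```

```text
t 16.65 p [ 0.4387 -0.2815  0.0778] jaw 1.838 zax [ 0.071 -0.033 -0.997] F [ 3.8  0.3 -3. ] op 0.51 q6 -2.64
tool delta [-0.0242  0.0001  0.0037]
spin -0.012
```

View pics/c3.png

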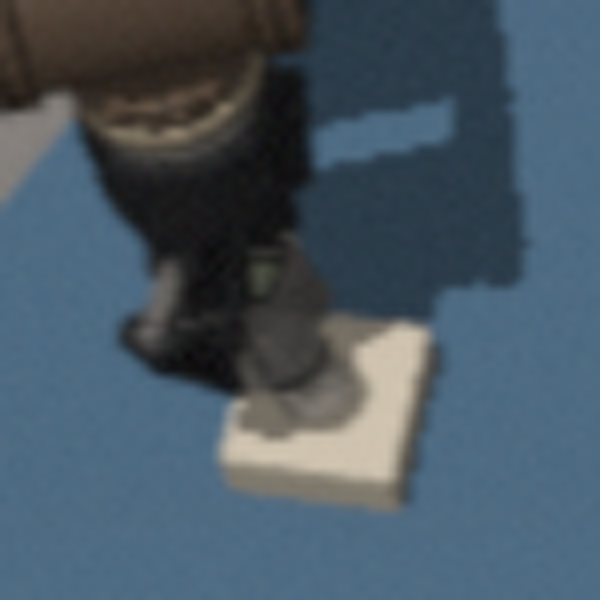

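>>> {"fn": "jog_arm", "kwargs": {"series": [[0.003,0,-0.001,0],[0.002,0,-0.0005,0],[0,0,0,0],[0,0,0,0],[0,0,-0.006,0],[0,0,-0.01,0],[0,0,-0.015,0],[0,0,-0.02,0]]}}

```text
time: 17.37
eef_pos: [0.4249, -0.2782, 0.1269]
tcp_rot: [-0.136, 0.99, -0.016, 0.025]
contact_force: [-0.6, 0.4, -3.3]
opening: 0.511
```

```bash
python3 go.py .4622 -.275 .0756 1.85
```

```text
t 17.37 p [ 0.4249 -0.2782  0.1269] jaw 1.842 zax [ 0.054 -0.024 -0.998] F [-0.6  0.4 -3.3] op 0.511 q6 -2.65
tool delta [-0.0344 -0.005   0.0531]
spin -0.008
```

>>> {"fn": "jog_arm", "kwargs": {"series": [[0,0,-0.02,0.1],[0,0,-0.015,0.12],[0,0.01,-0.01,0.12],[0,0.02,-0.005,0.12],[0,0.025,0,0.05],[-0.003,0.03,0,0],[-0.003,0.03,0,0],[-0.003,0.03,0,0]]}}

```text
time: 18.03
eef_pos: [0.4549, -0.1418, 0.188]
tcp_rot: [0.135, 0.99, -0.017, 0.025]
contact_force: [-0.2, -0.3, -2.8]
opening: 0.511
```

```bash
python3 go.py .5318 -.0306 .166 1.318
```

```text
t 18.03 p [ 0.4549 -0.1418  0.188 ] jaw 1.299 zax [ 0.045 -0.039 -0.998] F [-0.2 -0.3 -2.8] op 0.511 q6 -1.8
tool delta [-0.0432  0.1282  0.021 ]
spin -0.019
```

>>> {"fn": "jog_arm", "kwargs": {"series": [[-0.008,0.024,0.002,0],[-0.008,0.024,0.003,0],[-0.008,0.024,0.003,0],[-0.007,0.018,0.003,0],[-0.005,0.012,0.002,-0.01],[-0.002,0.006,0,-0.01],[0,0,0,0],[0,0,0,0]]}}

```text
time: 18.7
eef_pos: [0.5178, -0.0407, 0.1779]
tcp_rot: [0.12, 0.992, -0.022, 0.019]
contact_force: [0.2, 0.1, -2.2]
opening: 0.515
```

```bash
python3 go.py .5318 -.0306 .156 1.318
python3 - <<'E'
from h import *
from plant import vision
s=cv2.cvtColor(vision.read_camera('scene'),4);t=cv2.cvtColor(vision.read_camera('top'),4)
cv2.imwrite('pics/d1s.png',s);cv2.imwrite('pics/d1t.png',t)
crop(s,225,180,60,60,10,'pics/d1sc.png');crop(t,265,165,60,60,10,'pics/d1tc.png')
E
```

```text
t 18.7 p [ 0.5178 -0.0407  0.1779] jaw 1.33 zax [ 0.033 -0.048 -0.998] F [ 0.2  0.1 -2.2] op 0.515 q6 -1.57
tool delta [-0.0102  0.014   0.0218]
spin 0.012
```

View pics/d1sc.png

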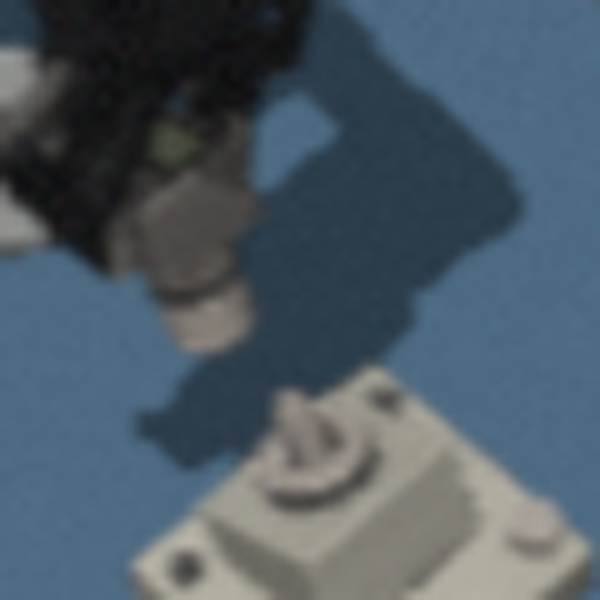

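View pics/d1tc.png

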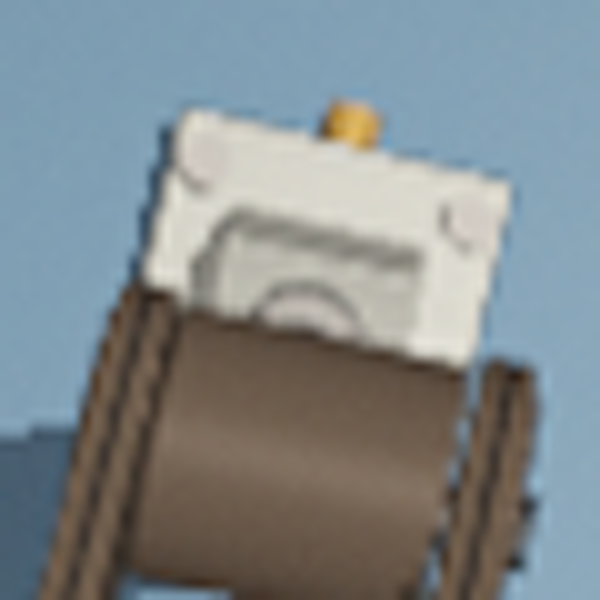

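```bash
cat >> h.py <<'E'
def gpose(p,R,phi,g=.008):
    G=p-R[:,2]*g; a=np.cos(phi)*(-R[:,2])+np.sin(phi)*R[:,0]; return G,a
def zoom(fn,x,y,w,h,sc,out,polys):
    im=cv2.imread(fn)[y:y+h,x:x+w].astype(float)
    c=np.clip((im-im.min())/(im.max()-im.min()),0,1)**.6*255
    c=cv2.resize(c.astype(np.uint8),None,fx=sc,fy=sc,interpolation=cv2.INTER_CUBIC)
    for pts,col in polys:
        u=((np.array(pts)-[x,y]+.5)*sc-.5).round().astype(int); cv2.polylines(c,[u],True,col,1)
    cv2.imwrite(out,c)
def circ2(c,a,r,n=36):
    e=np.cross(a,[0,0,1.]);e/=np.linalg.norm(e);f=np.cross(a,e)
    return [c+r*(np.cos(k)*e+np.sin(k)*f) for k in np.linspace(0,2*np.pi,n,endpoint=False)]
E
python3 - <<'E'
from h import *
from go import st
s,p,R=st()
B=np.array([.5775,-.0425,.0635]); P=[]
for phi,col in((.37,(0,255,0)),):
    G,a=gpose(p,R,phi); print('angle to n',np.arccos(a@n_ax),'lean',np.arccos(a[2]),a.round(3),n_ax.round(3))
    for h in(.057,.017): P.append(([proj('scene',q) for q in circ2(G-a*h,a,.015)],col))
for h,r in((.011,.021),(.034,.004)): P.append(([proj('scene',q) for q in circ(B+n_ax*h,r)],(0,0,255)))
zoom('pics/d1s.png',233,192,36,42,14,'pics/d1z.png',P)
E
```

```text
angle to n 0.039822787124426835 lean 0.41554410734310504 [-0.382  0.13   0.915] [-0.412  0.107  0.905]
```

View pics/d1z.png

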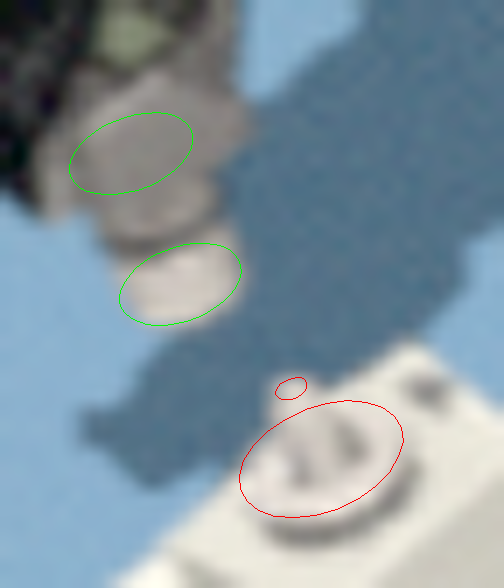

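```bash
cat > al.py <<'E'
import sys
from h import *
from go import st,show
B=np.array([.5775,-.0425,.0635])
def al(phi,h):
    s,p,R=st(); G,a=gpose(p,R,phi); M=G-a*.057
    d=M-B; print('mouth in nipple frame x,y,z',(d@xb).round(4),(d@yb).round(4),(d@n_ax).round(4),'ang',np.arccos(a@n_ax).round(3),'a in x,y',(a@xb).round(3),(a@yb).round(3))
    print('tool delta to h',(R.T@(B+n_ax*h-M)).round(4),'n in tool',(R.T@n_ax).round(3))
show(jaw=1.318); al(float(sys.argv[1]),float(sys.argv[2]))
E
python3 al.py .37 .05
```

```text
t 18.8 p [ 0.5179 -0.0412  0.178 ] jaw 1.328 zax [ 0.033 -0.047 -0.998] F [-0.8 -0.1 -3.6] op 0.512 q6 -1.57
spin 0.01
mouth in nipple frame x,y,z -0.0021 -0.0151 0.0787 ang 0.04 a in x,y 0.026 0.031
tool delta to h [-0.0132  0.0159  0.0251] n in tool [ 0.386 -0.03  -0.922]
```

>>> {"fn": "jog_arm", "kwargs": {"series": [[-0.003,0.004,0.004,0.005],[-0.003,0.004,0.005,0.005],[-0.003,0.004,0.005,0],[-0.002,0.002,0.004,0],[-0.001,0.001,0.003,0],[0,0,0,0],[0,0,0,0],[0,0,0,0]]}}

```text
time: 19.47
eef_pos: [0.5342, -0.0324, 0.154]
tcp_rot: [0.128, 0.991, -0.022, 0.018]
contact_force: [-0.2, -0.2, -1.7]
opening: 0.512
```

```bash
python3 al.py .37 .05
python3 - <<'E'
from h import *
from go import st
from plant import vision
from al import B
cv2.imwrite('pics/d2s.png',cv2.cvtColor(vision.read_camera('scene'),4))
s,p,R=st()
G,a=gpose(p,R,.37);P=[]
for h in(.057,.017): P.append(([proj('scene',q) for q in circ2(G-a*h,a,.015)],(0,255,0)))
for h,r in((.011,.021),(.034,.004)): P.append(([proj('scene',q) for q in circ(B+n_ax*h,r)],(0,0,255)))
zoom('pics/d2s.png',233,192,36,42,14,'pics/d2z.png',P)
E
```

```text
t 19.47 p [ 0.5342 -0.0324  0.154 ] jaw 1.313 zax [ 0.031 -0.048 -0.998] F [-0.2 -0.2 -1.7] op 0.512 q6 -1.52
spin -0.005
mouth in nipple frame x,y,z -0.0001 -0.0029 0.0513 ang 0.047 a in x,y 0.028 0.038
tool delta to h [-0.0006  0.003   0.001 ] n in tool [ 0.388 -0.037 -0.921]
t 19.47 p [ 0.5342 -0.0324  0.154 ] jaw 1.313 zax [ 0.031 -0.048 -0.998] F [-0.2 -0.2 -1.7] op 0.512 q6 -1.52
spin -0.005Traceback (most recent call last):
  File "<stdin>", line 4, in <module>
  File "al.py", line 9, in <module>
    show(jaw=1.318); al(float(sys.argv[1]),float(sys.argv[2]))
                              ~~~~~~~~^^^
IndexError: list index out of range
```

```bash
sed -i 's/^show(jaw/if __name__=="__main__": show(jaw/' al.py
cat > pic.py <<'E'
import sys
from h import *
from go import st
from plant import vision
from al import B
n=sys.argv[1]; phi=float(sys.argv[2])
im=vision.read_camera('scene'); cv2.imwrite(f'pics/{n}.png',cv2.cvtColor(im,4))
s,p,R=st()
G,a=gpose(p,R,phi);P=[]
for h in(.057,.017): P.append(([proj('scene',q) for q in circ2(G-a*h,a,.015)],(0,255,0)))
for h,r in((.011,.021),(.034,.004)): P.append(([proj('scene',q) for q in circ(B+n_ax*h,r)],(0,0,255)))
zoom(f'pics/{n}.png',233,192,36,42,14,f'pics/{n}z.png',P)
E
python3 pic.py d2 .37
```

```text
(no output)
```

View pics/d2z.png

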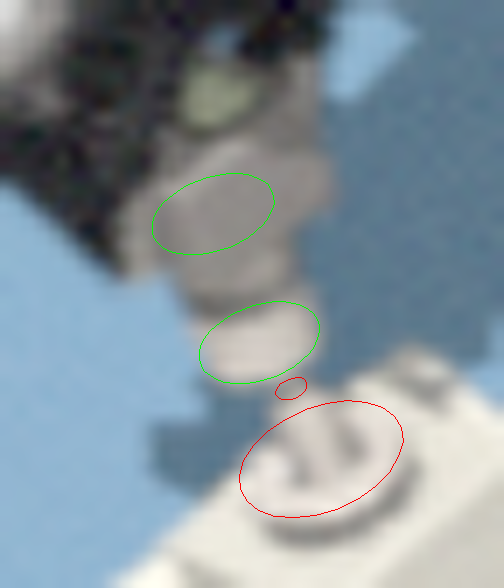

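>>> {"fn": "jog_arm", "kwargs": {"series": [[-0.001,0.0015,0.0025,0],[-0.001,0.001,0.0025,0],[-0.001,0.0005,0.0025,0],[-0.001,0.0001,0.0025,0],[-0.001,0.0001,0.0025,0],[0,0,0,0],[0,0,0,0],[0,0,0,0]]}}

```text
time: 20.18
eef_pos: [0.5411, -0.0313, 0.141]
tcp_rot: [0.128, 0.991, -0.022, 0.019]
contact_force: [0.0, 0.8, -3.3]
opening: 0.515
```

```bash
python3 al.py .37 .034; python3 pic.py d3 .37
```

```text
t 20.18 p [ 0.5411 -0.0313  0.141 ] jaw 1.312 zax [ 0.032 -0.049 -0.998] F [ 0.   0.8 -3.3] op 0.515 q6 -1.52
spin -0.006
mouth in nipple frame x,y,z 0.0001 -0.0001 0.0367 ang 0.046 a in x,y 0.027 0.038
tool delta to h [-0.001   0.0002  0.0026] n in tool [ 0.386 -0.037 -0.922]
```

View pics/d3z.png

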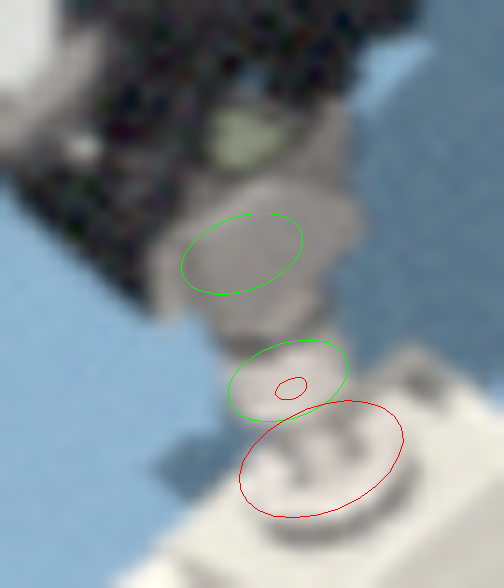

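>>> {"fn": "jog_arm", "kwargs": {"series": [[-0.0008,0.0001,0.0018,0],[-0.0008,0.0001,0.0018,0],[-0.0008,0.0001,0.0018,0],[-0.0008,0.0001,0.0018,0],[-0.0008,0.0001,0.0018,0],[0,0,0,0],[0,0,0,0],[0,0,0,0]]}}

```text
time: 20.9
eef_pos: [0.5456, -0.0323, 0.1313]
tcp_rot: [0.128, 0.991, -0.022, 0.019]
contact_force: [0.1, 0.1, -2.7]
opening: 0.512
```

```bash
python3 al.py .37 .02
```

```text
t 20.9 p [ 0.5456 -0.0323  0.1313] jaw 1.312 zax [ 0.031 -0.048 -0.998] F [ 0.1  0.1 -2.7] op 0.512 q6 -1.51
spin -0.006
mouth in nipple frame x,y,z 0.0001 0.0001 0.026 ang 0.046 a in x,y 0.027 0.038
tool delta to h [-0.0022  0.0001  0.0056] n in tool [ 0.387 -0.037 -0.921]
```

>>> {"fn": "jog_arm", "kwargs": {"series": [[-0.0008,0.0001,0.0018,0],[-0.0008,0.0001,0.0018,0],[-0.0008,0.0001,0.0018,0],[-0.0004,0,0.001,0],[0,0,0,0],[0,0,0,0],[0,0,0,0],[0,0,0,0]]}}

```text
time: 21.57
eef_pos: [0.5486, -0.0326, 0.1245]
tcp_rot: [0.128, 0.991, -0.022, 0.018]
contact_force: [-0.6, 0.8, -1.4]
opening: 0.511
```

```bash
python3 al.py .37 .01; python3 pic.py d4 .37
```

```text
t 21.57 p [ 0.5486 -0.0326  0.1245] jaw 1.312 zax [ 0.03  -0.047 -0.998] F [-0.6  0.8 -1.4] op 0.511 q6 -1.51
spin -0.006
mouth in nipple frame x,y,z -0.0001 0.0006 0.0186 ang 0.047 a in x,y 0.028 0.037
tool delta to h [-0.0034 -0.0003  0.0079] n in tool [ 0.388 -0.037 -0.921]
```

View pics/d4z.png

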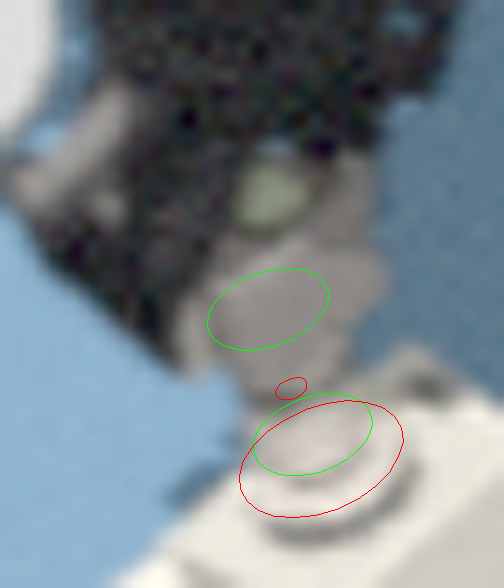

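>>> {"fn": "jog_arm", "kwargs": {"series": [[0,0,0,0],[-0.0008,0,0.0018,0],[-0.0008,0,0.0018,0],[-0.0008,0,0.0018,0],[-0.0008,0,0.0018,0],[-0.0008,0,0.0018,0],[-0.0008,0,0.0018,0],[-0.0008,0,0.0018,0]], "grip_force": 50}}

```text
time: 22.28
eef_pos: [0.5507, -0.033, 0.1224]
tcp_rot: [0.128, 0.992, -0.021, 0.008]
contact_force: [-8.1, 2.5, 9.4]
opening: 0.512
```

```bash
python3 al.py .37 .003
```

```text
t 22.28 p [ 0.5507 -0.033   0.1224] jaw 1.313 zax [ 0.01  -0.044 -0.999] F [-8.1  2.5  9.4] op 0.512 q6 -1.51
spin -0.005
mouth in nipple frame x,y,z -0.0 0.0006 0.0158 ang 0.062 a in x,y 0.049 0.039
tool delta to h [-0.0052 -0.0001  0.0117] n in tool [ 0.407 -0.038 -0.913]
```

>>> {"fn": "jog_arm", "kwargs": {"series": [[0,0,0.003,0],[0,0,0.004,0],[0,0,0.004,0],[0,0,0.004,0],[0,0,0.003,0],[0,0,0.002,0],[0,0,0.002,0],[0,0,0.002,0]]}}

```text
time: 22.95
eef_pos: [0.5528, -0.0337, 0.1165]
tcp_rot: [0.127, 0.992, -0.022, 0.006]
contact_force: [-7.8, 2.6, 10.9]
opening: 0.508
```

```bash
python3 al.py .37 .003
```

```text
t 22.95 p [ 0.5528 -0.0337  0.1165] jaw 1.315 zax [ 0.005 -0.045 -0.999] F [-7.8  2.6 10.9] op 0.508 q6 -1.51
spin -0.003
mouth in nipple frame x,y,z -0.0008 0.0004 0.0095 ang 0.067 a in x,y 0.053 0.04
tool delta to h [-0.0034 -0.0002  0.0056] n in tool [ 0.411 -0.039 -0.911]
```

```bash
python3 pic.py d5 .37
```

```text
(no output)
```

View pics/d5z.png

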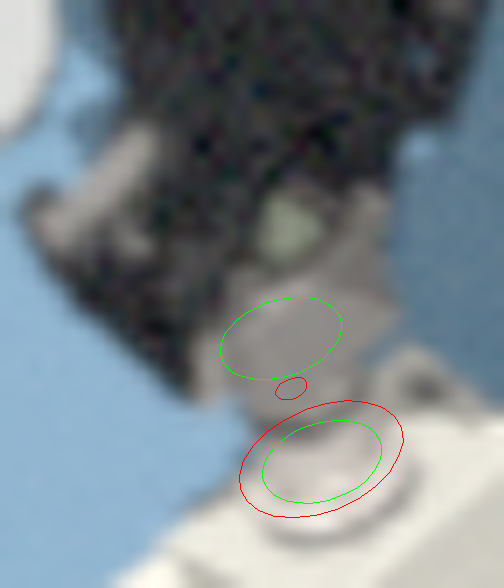

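>>> {"fn": "jog_arm", "kwargs": {"series": [[-0.0005,0,0.004,0],[-0.0005,0,0.004,0],[-0.0005,0,0.004,0],[-0.0005,0,0.004,0],[-0.0005,0,0.004,0],[-0.0005,0,0.003,0],[-0.0005,0,0.003,0],[-0.0005,0,0.003,0]]}}

```text
time: 23.67
eef_pos: [0.5551, -0.0343, 0.1121]
tcp_rot: [0.127, 0.992, -0.022, -0.005]
contact_force: [-13.3, 2.9, 17.4]
opening: 0.512
```

```bash
python3 al.py .37 .003; python3 pic.py d6 .37
```

```text
t 23.67 p [ 0.5551 -0.0343  0.1121] jaw 1.316 zax [-0.015 -0.043 -0.999] F [-13.3   2.9  17.4] op 0.512 q6 -1.51
spin -0.002
mouth in nipple frame x,y,z -0.0015 0.0002 0.0045 ang 0.085 a in x,y 0.073 0.043
tool delta to h [-0.002  -0.0002  0.0007] n in tool [ 0.429 -0.042 -0.902]
```

View pics/d6z.png

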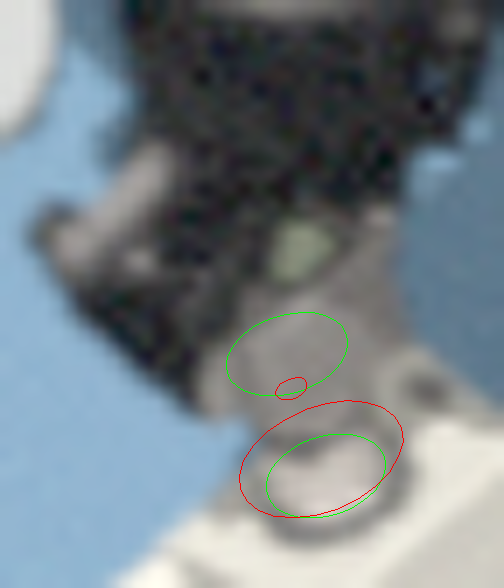

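>>> {"fn": "jog_arm", "kwargs": {"series": [[0.001,0,0.003,0],[0.0015,0,0.003,0],[0.002,0,0.003,0],[0.002,0,0.003,0],[0.002,0,0.003,0],[0.002,0,0.003,0],[0.002,0,0.003,0],[0.002,0,0.003,0]]}}

```text
time: 24.38
eef_pos: [0.554, -0.0341, 0.1115]
tcp_rot: [0.126, 0.992, -0.024, 0.011]
contact_force: [-4.9, 1.0, 11.1]
opening: 0.507
```

```bash
python3 al.py .37 .003; python3 pic.py d7 .37
```

```text
t 24.38 p [ 0.554  -0.0341  0.1115] jaw 1.317 zax [ 0.016 -0.051 -0.999] F [-4.9  1.  11.1] op 0.507 q6 -1.51
spin -0.001
mouth in nipple frame x,y,z -0.0012 0.0002 0.0044 ang 0.059 a in x,y 0.041 0.042
tool delta to h [-0.0016 -0.0002  0.0008] n in tool [ 0.4   -0.041 -0.916]
```

View pics/d7z.png

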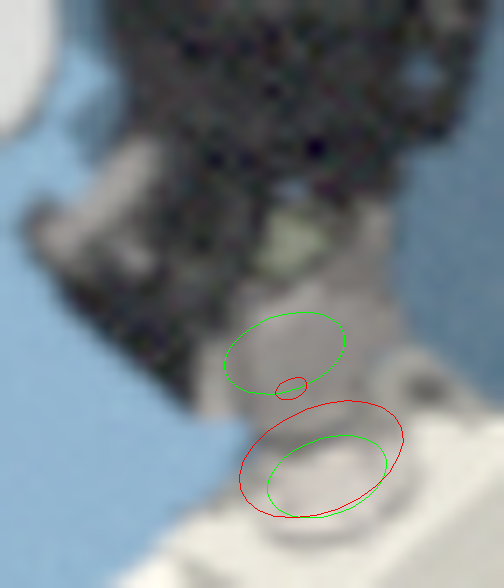

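>>> {"fn": "jog_arm", "kwargs": {"series": [[0.0015,-0.001,0.0035,0],[0.0015,-0.0015,0.0035,0],[0.0015,-0.0015,0.0035,0],[0.0015,-0.0015,0.0035,0],[0.0015,-0.0015,0.0035,0],[0.0015,-0.001,0.0035,0],[0.0015,-0.0005,0.004,0],[0.001,0,0.004,0]]}}

```text
time: 25.1
eef_pos: [0.5532, -0.0346, 0.1107]
tcp_rot: [0.126, 0.992, -0.017, 0.021]
contact_force: [-12.8, 1.7, 20.6]
opening: 0.509
```

```bash
python3 al.py .37 .003
```

```text
t 25.1 p [ 0.5532 -0.0346  0.1107] jaw 1.318 zax [ 0.038 -0.04  -0.998] F [-12.8   1.7  20.6] op 0.509 q6 -1.53
spin -0.0
mouth in nipple frame x,y,z -0.0012 0.0003 0.004 ang 0.035 a in x,y 0.023 0.027
tool delta to h [-0.0015 -0.0002  0.0005] n in tool [ 0.383 -0.026 -0.923]
```

```bash
python3 pic.py d8 .37
python3 - <<'E'
from plant import vision
import cv2
for i in range(5): im=vision.read_camera('scene')
im=vision.read_camera('scene');cv2.imwrite('pics/fin.png',im[...,::-1])
E
python3 al.py .37 .003
```

```text
t 25.45 p [ 0.5532 -0.0346  0.1107] jaw 1.317 zax [ 0.038 -0.04  -0.998] F [-11.3   4.   18.9] op 0.504 q6 -1.53
spin -0.001
mouth in nipple frame x,y,z -0.0012 0.0003 0.004 ang 0.035 a in x,y 0.023 0.027
tool delta to h [-0.0015 -0.0003  0.0005] n in tool [ 0.383 -0.026 -0.923]
```

View pics/d8z.png

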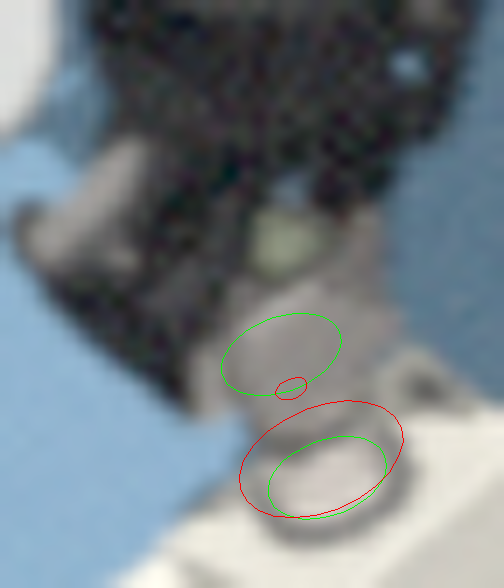

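View pics/fin.png

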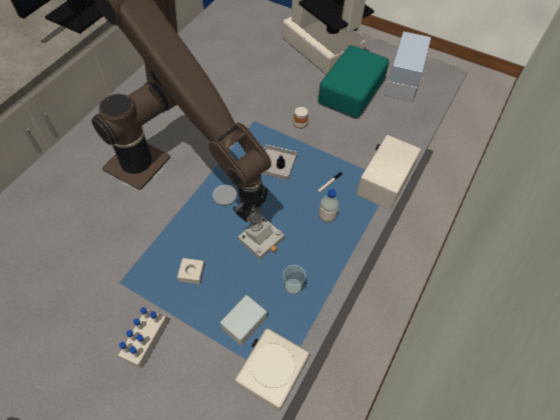

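```bash
python3 -c "
from plant import workorder
print(workorder.sign_off())"
```

```text
the job is handed in; nothing more can be done
None
```

I took the dust cap off along the nipple's axis and left it standing in the tray. I then gripped the gauge and leaned it about 0.4 rad against the rim of its stand hole, because the arm's moves cannot tilt the tool. After that I pushed it onto the nipple and held it there, and handed in at about 25.5 s.

**Fit, as calculated:** The last checks assume the gauge did not turn in the grip after I tilted it.
- **Position and angle:** the mouth came out about 4 mm from the nipple's foot, about 1.2 mm off its axis and 0.035 rad from square. The position figures are good to about 1–2 mm.
- **Force and grip:** the reading was steady at about 24 N along the nipple, with the gauge gripped at about 43 mm opening.
- **Pressed home:** raising the push from 14 to 26 N moved the mouth only about 0.4 mm. That suggests the collar is on its flange, but I had no direct reading of it.

**What disagreed or could not be checked:**
- **Camera views:** the two views disagreed by about 2–3 mm on where the block is. Late in the job the arm hid the nipple from the top camera, so the fit was checked from the scene camera only.
- **Tool tilt:** it drifted during moves and while pushing. The calculated angle error reached 0.085 rad before I corrected it.
- **Bystanders:** all looked in place in the last scene picture, but I did not measure them.

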